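Sieve the candle stubs into the lidded box

ROBOT

A 6-joint arm with a two-finger parallel gripper is mounted at the origin on the work surface. World frame = base frame: x ahead of the robot, y to its left, z up, the work surface at z = 0. Lengths are in m, angles in rad, forces in N, time in s.
With the tool pointing down it reaches from about 0.375 to 0.925 m from the base axis. Payload 5.7 kg.
Tool frame: the origin (TCP) lies between the finger pads; the fingertips stand 25 mm ahead of it and the grasp point (between the pads) lies 6 mm ahead of it (env.tips_ahead is the distance from the TCP to the fingertips, in m); z points along the fingers, y is the line along which they close (so a half turn about z gives the same grasp; the last joint's range is limited). The gripper opens to 88 mm and grips with 3 to 60 N. Pads are 20 mm wide; open, the fingers measure 115 mm over their backs; the gripper's body (75 mm by 178 mm) begins 61 mm behind the grasp point.
Start: joints at [1.097, 0.359, 1.51, -0, 1.272, -0.115], TCP at [0.211, 0.562, 0.248] pointing down, gripper open.
Joint ranges: [-2.97, 2.97], [-1.01, 2.36], [0.21, 2.38], [-0.96, 4.11], [0.2, 2.71], [-2.98, 2.98]. Speed limits (rad/s): [2.39, 2.39, 3.14, 3.14, 3.14, 3.14].

INTERFACE

Orientations are given as [roll, pitch, yaw] about the fixed x, y, z axes, in that order (R = Rz(yaw) Ry(pitch) Rx(roll)).
In Python, from rig import env gives the robot as it stands.
- The arm moves only by the tool servo_tool, never from a script. Its argument "commands" is a list of rows, each an object of numbers: "tx", "ty", "tz": the shift along the tool's x, y, z in cm; "wx", "wy", "wz": the turn, a rotation vector about the tool's x, y, z in rad; "hand": the closure, from -1 (fully open) to 1 (shut). A call has 1 to 12 rows; each row shifts and turns the commanded pose from where the row before left it, along the tool's axes as they then stand; what a row does not reach is not made up. A row lasts 1/8 s, in which the tool goes at most 62.5 mm and 10.7 degrees, less where a joint would pass 70% of its speed; a pose out of reach is approached as far as the arm can. A call with a gripper value outside its range is refused whole. The fingers move at their own pace and stop on an object; the grip force is fixed at half the most. Time passes only in rows, so rows that do not move let the fingers close. It gives the time, the measured TCP pose, the force, the opening and the grip force at its end, in the units of the state.
- env.sense(): the state, without advancing time (a new reading comes with each control period).
- env.snapshot(name): name is "scene" or "top" or "wrist"; returns a dict with "frame" (384x512x3 uint8, red, green, blue), "vertical_fov" (degrees; the focal length in pixels is half the picture's height over the tangent of half this angle, whatever the lens; pixels are square), "cx", "cy" (the principal point, pixels), "extrinsics" (4x4, takes a point from camera to world coordinates). Camera axes: x right, y down, z forward; pixel columns grow to the right and rows downward; lengths in m; the calibration is good to about 2 mm. A picture is of the moment at which its call begins. There is no depth.
- env.job_done(): hands the job in; it is judged then, once.
The state is a dict: "time_s": time; "joints": joint angles; "joint_vel": joint speeds; "joint_efforts": joint torques, N m; "position": TCP position; "orientation": TCP orientation; "force": force on the tool from outside, world axes, zero at the start; "moment": the same for the moment, N m; "opening": finger opening in m; "grip_force": force on a finger pad.
Only numpy, scipy, OpenCV 4.12 (cv2) and the standard library are available. Lean on these libraries where they do the work, as an engineer would, in place of code of your own. Each camera call takes 0.05 s, during which the arm holds its last target. There are 200 camera calls.

TASK

Lever the candle box's lid open with the blade of the scraper, leave the lid standing upright or further back, and lay the scraper flat on the table. Then lift the sieve, hold it roughly level above the open box and shake it side to side until all four small stubs have dropped through into the box, while the two large candles stay in the sieve. Set the sieve back on the cork mat; do not knock or shift the two candles standing near the robot.

Things in the scene. Friction and masses are not known exactly. Their poses are not given: they have to be found in the camera images.
- candle_box: Open-topped plywood box, fixed to the table, 196 mm deep (x) and 230 mm wide (y) outside, 70 mm high without its lid, walls and floor 6 mm. Origin: centre of its underside, on the table. x points to its back (the hinge side, away from the robot), z up; its front wall faces -x.
- lid (a joint): Lid hinge along the top of the box's back wall: 0 = shut, grows as the lid opens, 1.57 = standing upright, stop at 2.1 rad. The hinge is stiff (about 0.34 N m of friction) and keeps the lid at whatever angle it is left; opening needs at most about 2.5 N at the front edge, 3 N with the blade 30 mm in.
- lid_hinge (a point): Middle of the hinge line, at the box's top edge, 98 mm behind the box's centre.
- lid_edge (a point): Middle of the lid's front edge, on the underside of the board; moves with the lid. The lid is a flat board without a handle, 202 mm from hinge line to front edge, 230 mm wide, 6 mm thick, 0.14 kg; shut, its underside lies on the box's top, 70 mm up, and it overhangs the front wall by 6 mm.
- box_notch (a point): Middle of the mouth of the pry notch: a cut 60 mm wide and 8 mm deep in the top of the front wall (wall 6 mm thick), directly under the lid. The point lies on the wall's outer face, 4 mm below the lid's underside; a blade goes in along the box's +x, level, with 4 mm of room above and below this point.
- scraper: Loose flat scraper, 183 mm long, 0.12 kg, lying flat. Origin: on its underside, 75 mm behind the tip. Steel blade 70 mm long, 32 mm wide, 2 mm thick along +x, flush with the underside (tip at x = +75 mm); steel bolster, 26 mm wide and 14 mm high, x = -13 to 9 mm; dark wooden handle 22 mm wide, 24 mm high, from x = -13 to -108 mm. z up.
- scraper_tip (a point): Middle of the blade's front edge, at half its 2 mm thickness.
- scraper_grip (a point): A good place to pinch the scraper across its width: in the handle 15 mm behind the bolster, 12 mm above the underside, 103 mm behind the tip. Axes as the scraper's.
- cork_mat: Cork mat, 200 x 180 mm, 6 mm thick, fixed flat on the table; the sieve stands on its middle at the start. Origin: centre of its underside.
- sieve: Loose wooden hand sieve, 0.17 kg (0.36 kg with its candles), standing on the mat. Tray 170 mm long (x), 144 mm wide (y) outside, walls 5 mm thick, 45 mm high. Bottom: two flat bars along x, 16 mm wide, 6 mm thick, tops 18 mm up, at y = +25 and -25 mm, leaving three open slots 34 mm wide. Origin: centre of the underside (lower edge of the walls); z up; handle towards -x.
- sieve_grip (a point): A good place to pinch the sieve's handle across its width. The handle is 20 mm wide (y), 24 mm high (20 to 44 mm above the sieve's underside) and sticks out from the tray, x = -85 to -185 mm; this point is on its axis, 32 mm from the tray wall, at x = -117 mm, 32 mm above the underside. Grip firmly: it is front-heavy. Axes as the sieve's.
- pillar: Large hexagonal beeswax candle, 50 mm across its corners, 45 mm high, 75 g, standing in the sieve across both bars. Origin: centre of its underside. Too big for the slots.
- egg: Large egg candle, 62 mm long, 48 mm thick, 70 g, lying in the sieve over the middle slot. Origin: its centre. Too big for the slots.
- small1: Small beeswax candle stub, 26 mm in diameter, 20 mm high, 11 g, standing on a bar of the sieve at the start; once it has slid 8 mm or more sideways (along the sieve's y) off its bar it drops through a slot. It stays put by friction alone when the sieve is carried gently. Origin: centre of its underside.
- small2: Small beeswax candle stub, 26 mm in diameter, 20 mm high, 11 g, standing on a bar of the sieve at the start; once it has slid 8 mm or more sideways (along the sieve's y) off its bar it drops through a slot. It stays put by friction alone when the sieve is carried gently. Origin: centre of its underside.
- small3: Small beeswax candle stub, 26 mm in diameter, 20 mm high, 11 g, standing on a bar of the sieve at the start; once it has slid 8 mm or more sideways (along the sieve's y) off its bar it drops through a slot. It stays put by friction alone when the sieve is carried gently. Origin: centre of its underside.
- small4: Small beeswax candle stub, 26 mm in diameter, 20 mm high, 11 g, standing on a bar of the sieve at the start; once it has slid 8 mm or more sideways (along the sieve's y) off its bar it drops through a slot. It stays put by friction alone when the sieve is carried gently. Origin: centre of its underside.
- cup_candle: Bystander: blue cup with a candle in it, 70 mm in diameter, 62 mm high, loose.
- block_candle: Bystander: yellow pillar candle, 60 mm in diameter, 75 mm high, loose.
Mind the look-alikes: they are no part of the job. Leave any purple or yellow look-alike of the scraper alone.

How it is judged:
By the outcome, as a careful person would: the job done as asked, in the order asked, and still so for the second after the job is handed in, with the robot touching nothing.
It also fails if it takes over 72 s, if anything falls off the work surface, if the arm or the gripper's body presses on something with over 40 N, if the wrist force passes 120 N, or if a joint passes its speed limit or range.

## Working session

There is one attempt and no reset: what is moved stays moved. The work goes in short steps, Python scripts to look and compute and a tool call to move; the robot and the scene stay as the last step left them, time stands still between calls to the robot, and variables do not carry over. Pictures are saved under pics/ and viewed, at most 10 in all, crops included, and the job is handed in when it is done.

Besides the shell and the picture viewer there is one more tool, called after ">>>" by a JSON object that holds its "name" and its "arguments". servo_tool: Moves the arm, as the interface text tells. Its arguments: {"type":"object","properties":{"commands":{"type":"array","items":{"type":"object","properties":{"tx":{"type":"number"},"ty":{"type":"number"},"tz":{"type":"number"},"wx":{"type":"number"},"wy":{"type":"number"},"wz":{"type":"number"},"hand":{"type":"number"}}}}},"required":["commands"]}

```bash
ls; mkdir -p pics; cat > h.py <<'E'
import numpy as np, cv2
from rig import env
def snap(name,out=None,crop=None,scale=1):
    s=env.snapshot(name); f=s["frame"][:,:,::-1].copy()
    np.save('/tmp/'+name+'.npy',dict(E=np.array(s["extrinsics"]),f=f.shape[0]/2/np.tan(np.radians(s["vertical_fov"])/2),cx=s["cx"],cy=s["cy"]),allow_pickle=True)
    cv2.imwrite('pics/full_'+(out or name)+'.png',f)
    if crop: f=f[crop[1]:crop[3],crop[0]:crop[2]]
    f=cv2.resize(f,None,fx=scale,fy=scale,interpolation=cv2.INTER_CUBIC)
    if out: cv2.imwrite('pics/'+out+'.png',f)
    return s
def cam(name): return np.load('/tmp/'+name+'.npy',allow_pickle=True).item()
def p2w(name,u,v,z):
    c=cam(name); d=c['E'][:3,:3]@np.array([(u-c['cx'])/c['f'],(v-c['cy'])/c['f'],1]); o=c['E'][:3,3]
    return o+d*(z-o[2])/d[2]
def w2p(name,p):
    c=cam(name); q=c['E'][:3,:3].T@(np.array(p)-c['E'][:3,3]); return q[:2]/q[2]*c['f']+[c['cx'],c['cy']]
E
python3 - <<'E'
from h import *
for n in ["top","scene"]:
    s=snap(n,n+"0",None,1.5); print(n,s["vertical_fov"],s["cx"],s["cy"],np.round(s["extrinsics"],3).tolist())
a=cv2.imread('pics/top0.png')
print(env.sense())
E
```

```text
pics
top 50.119588594124075 254.6091043140535 194.0382113005813 [[0.109, -0.972, 0.208, 0.211], [-0.994, -0.106, 0.027, 0.022], [-0.004, -0.21, -0.978, 1.327], [0.0, 0.0, 0.0, 1.0]]
scene 54.85229496039057 256.4967158621045 188.25639873466957 [[0.795, 0.371, -0.481, 1.071], [0.607, -0.466, 0.643, -0.72], [0.014, -0.803, -0.596, 0.787], [0.0, 0.0, 0.0, 1.0]]
{'time_s': 0.1, 'joints': array([ 1.09689634e+00,  3.59437871e-01,  1.51130829e+00, -8.53524603e-07,
        1.27247861e+00, -1.15065770e-01]), 'joint_vel': array([ 0.00074821, -0.00191929, -0.00275151, -0.00050821, -0.00203454,
        0.00123199]), 'joint_efforts': array([-8.82141721e-04, -5.16357601e+01, -2.71406078e+01,  6.75204420e-02,
        2.78142054e-02, -4.95302061e-05]), 'position': array([0.21043745, 0.56128055, 0.24689675]), 'orientation': array([-3.13997124e+00, -1.86576458e-04,  2.78275854e+00]), 'force': array([ 0.05222767, -0.51699062,  0.27051678]), 'moment': array([-0.00135313, -0.02451913,  0.06724755]), 'grip_force': 0.0, 'opening': 0.08765719253537577}
```

View pics/top0.png

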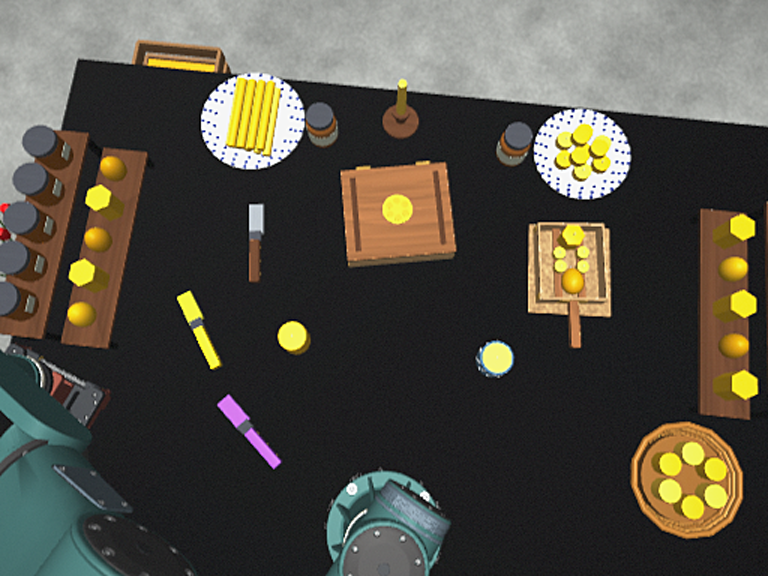

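View pics/scene0.png

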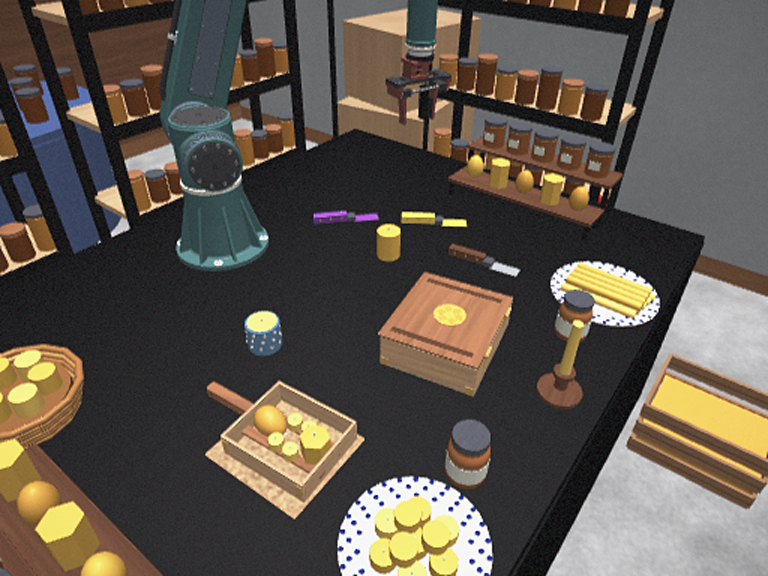

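Three scraper look-alikes are in the top view (1.5x pixels): brown handle with steel blade at (256,242), yellow at (200,330) and purple at (248,432). The brown and steel one fits the description. I'll confirm it in a crop together with the box.

```bash
python3 - <<'E'
from h import *
f=cv2.imread('pics/full_top0.png')
cv2.imwrite('pics/c1.png',cv2.resize(f[100:200,150:310],None,fx=5,fy=5,interpolation=cv2.INTER_CUBIC))
cv2.imwrite('pics/c2.png',cv2.resize(f[140:240,340:420],None,fx=6,fy=6,interpolation=cv2.INTER_CUBIC))
E
```

```text
(no output)
```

View pics/c1.png

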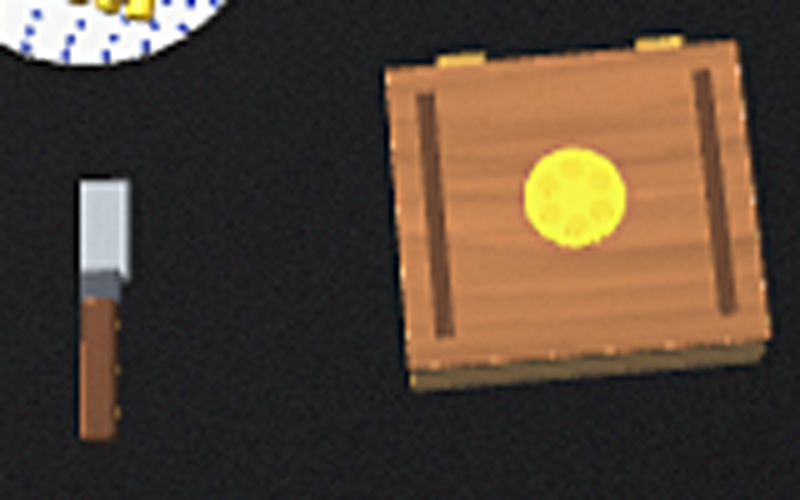

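View pics/c2.png

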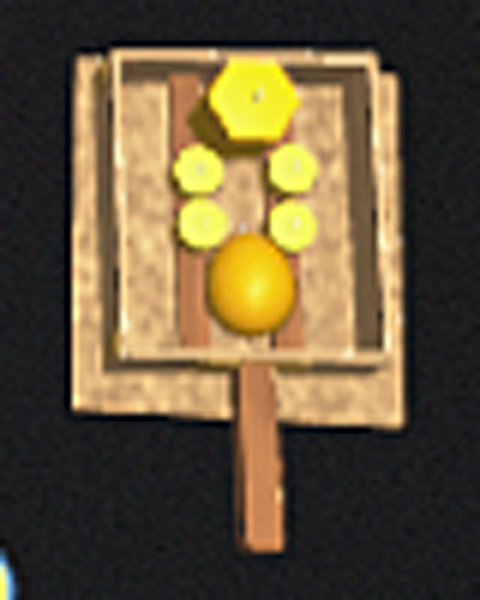

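The crop confirms the brown and steel scraper: blade tip at c1 (105,180), handle end at (98,439). The lid corners are (388,69), (738,41), (770,338) and (410,368). The sieve top corners are c2 (112,50), (377,52), (385,355) and (118,358), with the handle end at (262,550).

```bash
python3 - <<'E'
from h import *
c1=lambda u,v,z:p2w('top',150+u/5-.4,100+v/5-.4,z)
c2=lambda u,v,z:p2w('top',340+u/6-.42,140+v/6-.42,z)
t=c1(105,180,.002);bl=[c1(80,180,.002),c1(130,180,.002),c1(82,270,.002),c1(130,278,.002)]
h=c1(98,438,.02); print('tip',t,'end',h,'len',np.linalg.norm((t-h)[:2]),'yaw',np.arctan2(*(t-h)[1::-1]))
print(np.round(bl,3).tolist())
L=np.array([c1(*p,.076) for p in [(388,69),(738,41),(770,338),(410,368)]]);print('lid',L.round(3).tolist())
d=(L[0]+L[1]-L[2]-L[3])/2;w=(L[0]+L[3]-L[1]-L[2])/2
print('sizes',np.linalg.norm(d),np.linalg.norm(w),'yaw',np.arctan2(d[1],d[0]),np.arctan2(w[1],w[0])-np.pi/2,'c',L.mean(0))
S=np.array([c2(*p,.051) for p in [(112,50),(377,52),(385,355),(118,358)]]);print('sv',S.round(3).tolist())
d=(S[0]+S[1]-S[2]-S[3])/2;w=(S[0]+S[3]-S[1]-S[2])/2
print('sizes',np.linalg.norm(d),np.linalg.norm(w),'yaw',np.arctan2(d[1],d[0]),np.arctan2(w[1],w[0])-np.pi/2,'c',S.mean(0))
print('hend',c2(262,550,.05))
M=np.array([c2(*p,.006) for p in [(75,57),(398,72),(405,428),(72,410)]]);print('mat',M.round(3).tolist(),M.mean(0))
print('cup',p2w('top',496/1.5,357/1.5,.062),'block',p2w('top',294/1.5,335/1.5,.075))
E
```

```text
tip [0.66448752 0.36532434 0.002     ] end [0.48169096 0.33814298 0.02      ] len 0.18480641618481003 yaw 0.14761565514062858
[[0.663, 0.382, 0.002], [0.666, 0.348, 0.002], [0.599, 0.371, 0.002], [0.597, 0.338, 0.002]]
lid [[0.734, 0.174, 0.076], [0.778, -0.05, 0.076], [0.58, -0.088, 0.076], [0.536, 0.136, 0.076]]
sizes 0.201793090788056 0.2284972726480467 yaw 0.1901779042474324 0.19377350311447028 c [0.6573118 0.0430623 0.076    ]
sv [[0.672, -0.261, 0.051], [0.686, -0.404, 0.051], [0.519, -0.414, 0.051], [0.502, -0.274, 0.051]]
sizes 0.16908665106562668 0.1420986608325531 yaw 0.06721211071019365 0.11010600374932245 c [ 0.59457884 -0.33827433  0.051     ]
hend [ 0.4084266 -0.3542551  0.05     ]
mat [[0.682, -0.251, 0.006], [0.692, -0.431, 0.006], [0.49, -0.441, 0.006], [0.48, -0.261, 0.006]] [ 0.58618457 -0.34613144  0.006     ]
cup [ 0.36810609 -0.19097663  0.062     ] block [0.36645152 0.22547893 0.075     ]
```

>>> {"name": "servo_tool", "arguments": {"commands": [{"tx": -4.0, "ty": -0.75, "tz": 0.9, "hand": -1}, {"tx": -4.0, "ty": -0.75, "tz": 0.9, "hand": -1}, {"tx": -4.0, "ty": -0.75, "tz": 0.9, "hand": -1}, {"tx": -4.0, "ty": -0.75, "tz": 0.9, "hand": -1}, {"tx": -4.0, "ty": -0.75, "tz": 0.9, "hand": -1}, {"tx": -4.0, "ty": -0.75, "tz": 0.9, "hand": -1}, {"tx": -4.0, "ty": -0.75, "tz": 0.9, "hand": -1}, {"tx": -4.0, "ty": -0.75, "tz": 0.9, "hand": -1}, {"tx": -4.0, "ty": -0.75, "tz": 0.9, "hand": -1}, {"tx": -4.0, "ty": -0.75, "tz": 0.9, "wz": -0.17, "hand": -1}, {"wz": -0.17, "hand": -1}, {"wz": -0.17, "hand": -1}]}}

```text
invalid input at $.commands[0]: expected keys tx, ty, tz, wx, wy, wz, hand
```

```bash
cat >> h.py <<'E'
from scipy.spatial.transform import Rotation as Ro
def go(p,rpy,cur=None):
    "shift (cm, tool axes) and rotvec (tool) from the present pose to p, rpy"
    s=env.sense(); R=Ro.from_euler('xyz',s['orientation']); T=Ro.from_euler('xyz',rpy)
    print('pos',s['position'].round(4),'rpy',s['orientation'].round(3),'F',s['force'].round(1),'M',s['moment'].round(2),'op',round(s['opening'],4),'t',s['time_s'])
    print('shift',(R.inv().apply(np.array(p)-s['position'])*100).round(2),'turn',(R.inv()*T).as_rotvec().round(3))
E
python3 - <<'E'
from h import *
s=snap('wrist','w1',None,1.5); print(s['extrinsics'])
go([.5626,.350,.027],[np.pi,0,3.29])
print(w2p('wrist',[.6645,.3653,.002])*1.5,w2p('wrist',[.4816,.338,.024])*1.5)
E
```

```text
[[ 0.35103124  0.9035254   0.24580261  0.14325371]
 [ 0.93636208 -0.33822442 -0.09396965  0.58674152]
 [-0.00176752  0.26314653 -0.96475426  0.38517198]
 [ 0.          0.          0.          1.        ]]
pos [0.2105 0.5614 0.247 ] rpy [-3.14  -0.     2.783] F [0.3 0.2 0.7] M [ 0.04 -0.02 -0.02] op 0.0878 t 0.15
shift [-40.4   -7.39  22.  ] turn [-0.001 -0.001 -0.507]
[359.00807473 646.58160739] [275.33475141 560.26529234]
```

View pics/w1.png

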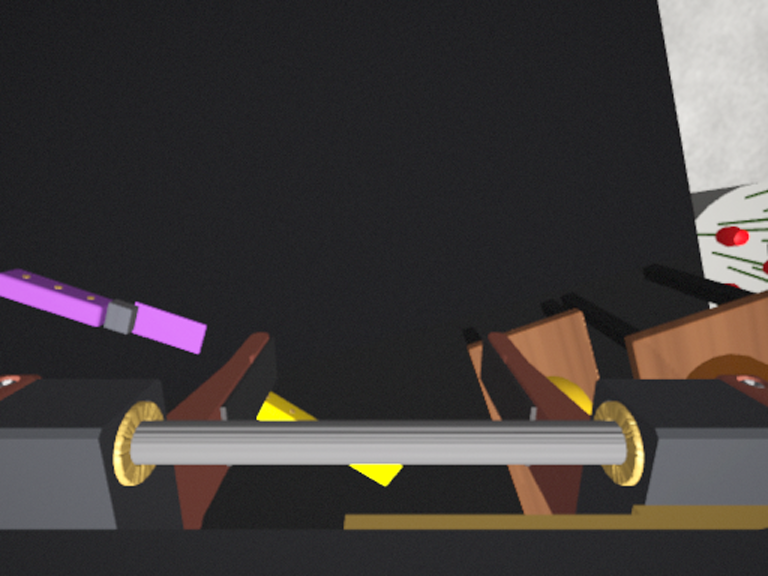

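>>> {"name": "servo_tool", "arguments": {"commands": [{"tx": -4.0, "ty": -0.75, "tz": 0.9, "wx": 0, "wy": 0, "wz": 0, "hand": -1}, {"tx": -4.0, "ty": -0.75, "tz": 0.9, "wx": 0, "wy": 0, "wz": 0, "hand": -1}, {"tx": -4.0, "ty": -0.75, "tz": 0.9, "wx": 0, "wy": 0, "wz": 0, "hand": -1}, {"tx": -4.0, "ty": -0.75, "tz": 0.9, "wx": 0, "wy": 0, "wz": 0, "hand": -1}, {"tx": -4.0, "ty": -0.75, "tz": 0.9, "wx": 0, "wy": 0, "wz": 0, "hand": -1}, {"tx": -4.0, "ty": -0.75, "tz": 0.9, "wx": 0, "wy": 0, "wz": 0, "hand": -1}, {"tx": -4.0, "ty": -0.75, "tz": 0.9, "wx": 0, "wy": 0, "wz": 0, "hand": -1}, {"tx": -4.0, "ty": -0.75, "tz": 0.9, "wx": 0, "wy": 0, "wz": 0, "hand": -1}, {"tx": -4.0, "ty": -0.75, "tz": 0.9, "wx": 0, "wy": 0, "wz": 0, "hand": -1}, {"tx": -4.0, "ty": -0.75, "tz": 0.9, "wx": 0, "wy": 0, "wz": -0.17, "hand": -1}, {"tx": 0, "ty": 0, "tz": 0, "wx": 0, "wy": 0, "wz": -0.17, "hand": -1}, {"tx": 0, "ty": 0, "tz": 0, "wx": 0, "wy": 0, "wz": -0.17, "hand": -1}]}}

```text
time_s: 1.65
position: [0.5592, 0.3503, 0.1568]
orientation: [-3.141, -0.001, -2.986]
force: [0.6, 0.9, -0.3]
opening: 0.0883
grip_force: 0.0
```

```bash
python3 - <<'E'
from h import *
s=snap('wrist','w2',None,1.5)
go([.5626,.350,.027],[np.pi,0,3.29])
for d in [0,.005]: print(w2p('wrist',[.4816,.338+d,.024])*1.5, w2p('wrist',[.5626,.35+d,.024])*1.5)
E
```

```text
pos [0.559  0.3505 0.157 ] rpy [-3.141e+00 -1.000e-03 -2.979e+00] F [-0.7 -0.2 -0.5] M [0.02 0.01 0.06] op 0.0879 t 1.7
shift [-0.37 -0.1  13.  ] turn [-0.    -0.001  0.014]
[377.67775963 171.48581932] [376.66620566 296.1598263 ]
[385.4754921  172.76210679] [383.87025456 297.24898883]
```

View pics/w2.png

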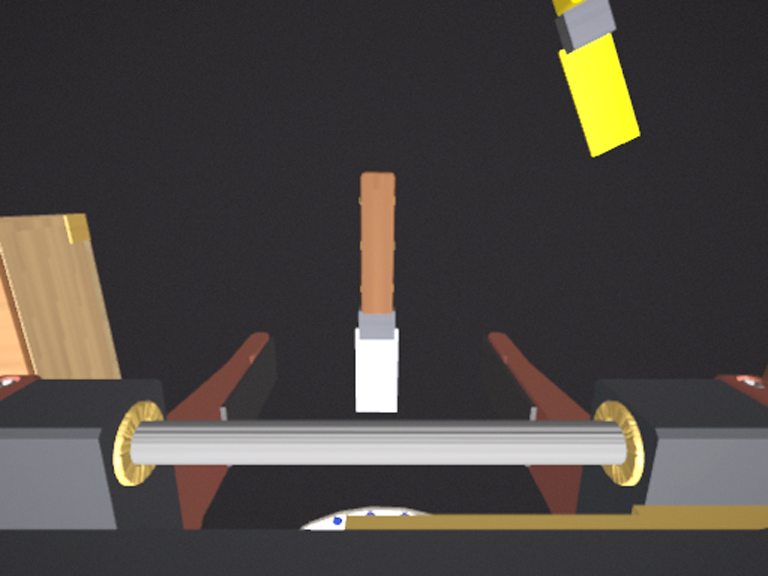

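Handle end seen at (378,172) against a predicted (378,171), centred between the fingers. I'll descend and grip.

>>> {"name": "servo_tool", "arguments": {"commands": [{"tx": -0.3, "ty": -0.1, "tz": 4, "wx": 0, "wy": 0, "wz": 0.01, "hand": -1}, {"tx": 0, "ty": 0, "tz": 4, "wx": 0, "wy": 0, "wz": 0, "hand": -1}, {"tx": 0, "ty": 0, "tz": 3, "wx": 0, "wy": 0, "wz": 0, "hand": -1}, {"tx": 0, "ty": 0, "tz": 1.4, "wx": 0, "wy": 0, "wz": 0, "hand": -1}, {"tx": 0, "ty": 0, "tz": 0.5, "wx": 0, "wy": 0, "wz": 0, "hand": -1}, {"tx": 0, "ty": 0, "tz": 0, "wx": 0, "wy": 0, "wz": 0, "hand": 1}, {"tx": 0, "ty": 0, "tz": 0, "wx": 0, "wy": 0, "wz": 0, "hand": 1}, {"tx": 0, "ty": 0, "tz": 0, "wx": 0, "wy": 0, "wz": 0, "hand": 1}, {"tx": 0, "ty": 0, "tz": 0, "wx": 0, "wy": 0, "wz": 0, "hand": 1}, {"tx": 0, "ty": 0, "tz": 0, "wx": 0, "wy": 0, "wz": 0, "hand": 1}]}}

```text
time_s: 2.95
position: [0.5621, 0.3506, 0.0289]
orientation: [3.142, 0.0, -3.0]
force: [0.0, 0.4, 0.8]
opening: 0.0411
grip_force: 0.0
```

```bash
python3 - <<'E'
from h import *
go([.5626,.350,.17],[np.pi,0,3.29])
E
```

```text
pos [0.5621 0.3506 0.0289] rpy [ 3.142  0.    -3.   ] F [0.  0.4 0.8] M [ 0.01 -0.05  0.07] op 0.0411 t 2.95
shift [ -0.05  -0.06 -14.11] turn [ 0.     0.    -0.007]
```

>>> {"name": "servo_tool", "arguments": {"commands": [{"tx": 0, "ty": 0, "tz": 0, "wx": 0, "wy": 0, "wz": 0, "hand": 1}, {"tx": 0, "ty": 0, "tz": 0, "wx": 0, "wy": 0, "wz": 0, "hand": 1}, {"tx": 0, "ty": 0, "tz": 0, "wx": 0, "wy": 0, "wz": 0, "hand": 1}, {"tx": 0, "ty": 0, "tz": 0, "wx": 0, "wy": 0, "wz": 0, "hand": 1}, {"tx": 0, "ty": 0, "tz": 0, "wx": 0, "wy": 0, "wz": 0, "hand": 1}, {"tx": 0, "ty": 0, "tz": -2, "wx": 0, "wy": 0, "wz": 0, "hand": 1}, {"tx": 0, "ty": 0, "tz": -4, "wx": 0, "wy": 0, "wz": 0, "hand": 1}, {"tx": 0, "ty": 0, "tz": -5, "wx": 0, "wy": 0, "wz": 0, "hand": 1}, {"tx": 0, "ty": 0, "tz": -5, "wx": 0, "wy": 0, "wz": 0, "hand": 1}]}}

```text
time_s: 4.08
position: [0.5618, 0.3505, 0.1914]
orientation: [3.141, 0.001, -3.0]
force: [1.0, 0.2, -0.8]
opening: 0.0216
grip_force: 30.0
```

```bash
python3 - <<'E'
from h import *
go([.404,-.006,.19],[np.pi,0,3.334])
E
```

```text
pos [0.5618 0.3505 0.1914] rpy [ 3.141e+00  1.000e-03 -3.000e+00] F [ 1.   0.2 -0.8] M [ 0.06 -0.05 -0.01] op 0.0216 t 4.075
shift [ 20.64 -33.08   0.12] turn [ 0.     0.001 -0.051]
```

Gripped at 21.6 mm opening and 30 N. I'll carry it to the front of the notch.

>>> {"name": "servo_tool", "arguments": {"commands": [{"tx": 2.0, "ty": -3.3, "tz": 0, "wx": 0, "wy": 0, "wz": 0, "hand": 1}, {"tx": 2.0, "ty": -3.3, "tz": 0, "wx": 0, "wy": 0, "wz": 0, "hand": 1}, {"tx": 2.0, "ty": -3.3, "tz": 0, "wx": 0, "wy": 0, "wz": 0, "hand": 1}, {"tx": 2.0, "ty": -3.3, "tz": 0, "wx": 0, "wy": 0, "wz": 0, "hand": 1}, {"tx": 2.0, "ty": -3.3, "tz": 0, "wx": 0, "wy": 0, "wz": 0, "hand": 1}, {"tx": 2.0, "ty": -3.3, "tz": 0, "wx": 0, "wy": 0, "wz": 0, "hand": 1}, {"tx": 2.0, "ty": -3.3, "tz": 0, "wx": 0, "wy": 0, "wz": 0, "hand": 1}, {"tx": 2.0, "ty": -3.3, "tz": 0, "wx": 0, "wy": 0, "wz": 0, "hand": 1}, {"tx": 2.0, "ty": -3.3, "tz": 2, "wx": 0, "wy": 0, "wz": 0, "hand": 1}, {"tx": 2.0, "ty": -3.3, "tz": 4, "wx": 0, "wy": 0, "wz": -0.05, "hand": 1}, {"tx": 0.5, "ty": 0, "tz": 3, "wx": 0, "wy": 0, "wz": 0, "hand": 1}, {"tx": 0, "ty": 0, "tz": 0, "wx": 0, "wy": 0, "wz": 0, "hand": 1}]}}

```text
time_s: 5.58
position: [0.4039, -0.0054, 0.0982]
orientation: [3.14, -0.003, -2.952]
force: [0.1, 1.1, -1.5]
opening: 0.0218
grip_force: 30.0
```

```bash
python3 - <<'E'
from h import *
snap('scene','s1',(200,140,360,260),5)
snap('top','t1',(200,100,330,230),4)
go([.404,-.006,.094],[np.pi,0,3.334])
s=env.sense(); T=Ro.from_euler('xyz',s['orientation'])
tip=s['position']+T.apply([-.1025,0,0.0279]); print('tip exp',tip,'top',(w2p('top',tip)-[200,100])*4,'scene',(w2p('scene',tip)-[200,140])*5, 'notch scene',(w2p('scene',[.564,.025,.066])-[200,140])*5)
E
cp pics/full_s1.png pics/a.png
python3 - <<'E'
import cv2,numpy as np
a=cv2.imread('pics/s1.png');b=cv2.imread('pics/t1.png');
print(a.shape,b.shape)
E
```

```text
pos [ 0.4064 -0.0052  0.0998] rpy [-3.141e+00  1.000e-03 -2.950e+00] F [ 0.3  0.3 -0.9] M [ 0.07  0.   -0.03] op 0.0212 t 5.675
shift [ 0.25 -0.03  0.58] turn [-0.     0.001 -0.001]
tip exp [0.50711109 0.01423212 0.07198568] top [276.12081026 346.00030505] scene [262.59923489 277.73819827] notch scene [345.20722603 311.79002784]
(600, 800, 3) (520, 520, 3)
```

View pics/s1.png

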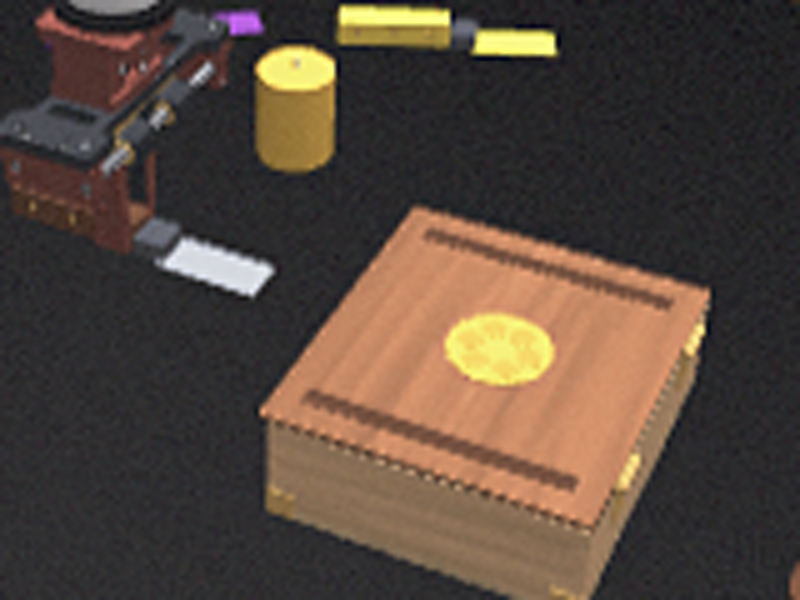

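The scraper is level, with its blade tip at (263,283) against an expected (263,278). I'll check the camera bias against the lid corners in the same view (263,412), (415,207), (594,528), and find the tip in the top view numerically.

```bash
python3 - <<'E'
from h import *
for p,o in [((.58,-.088,.076),(263,412)),((.536,.136,.076),(415,207)),((.778,-.05,.076),(594,528)),((.734,.174,.076),(710,291))]:
    print((w2p('scene',p)-[200,140])*5,o)
f=cv2.imread('pics/full_top0.png') 
t=cv2.imread('pics/full_t1.png').astype(int)
roi=t[150:210,230:310]; m=((roi.min(2)>120)&(roi.max(2)-roi.min(2)<40)).astype(np.uint8)
n,l,st,c=cv2.connectedComponentsWithStats(m)
for i in range(1,n):
    if st[i,4]>20: 
        ys,xs=np.where(l==i); print(st[i],c[i]+[230,150], cv2.minAreaRect(np.c_[xs+230,ys+150].astype(np.float32)))
for d in [0,.035,.07]:
    print(w2p('top',np.array([.5071,.0142,.073])-d*np.array([.9816,.1908,0])))
E
```

```text
[253.59209088 405.29582893] (263, 412)
[409.19375177 201.84851552] (415, 207)
[586.74221058 520.47644481] (594, 528)
[704.3897874  288.23260872] (710, 291)
[269.04983354 186.43079675]
[270.05743509 197.32481628]
[271.07665909 208.34449593]
```

>>> {"name": "servo_tool", "arguments": {"commands": [{"tx": -2, "ty": 0, "tz": 0.4, "wx": 0, "wy": 0, "wz": 0, "hand": 1}, {"tx": -2, "ty": 0, "tz": 0, "wx": 0, "wy": 0, "wz": 0, "hand": 1}, {"tx": 0, "ty": 0, "tz": 0, "wx": 0, "wy": 0, "wz": 0, "hand": 1}, {"tx": 0, "ty": 0, "tz": 0, "wx": 0, "wy": 0, "wz": 0, "hand": 1}, {"tx": 0, "ty": 0, "tz": 0, "wx": 0, "wy": 0, "wz": 0, "hand": 1}]}}

```text
time_s: 6.3
position: [0.4441, 0.0025, 0.0947]
orientation: [3.141, -0.001, -2.95]
force: [0.6, -0.9, -1.5]
opening: 0.0219
grip_force: 30.0
```

```bash
python3 - <<'E'
from h import *
snap('scene','s2',(220,160,300,220),10)
go([.492,.011,.094],[np.pi,0,3.334])
go([.492,.011,.094],[np.pi,0,3.334])
E
```

```text
pos [0.4441 0.0024 0.0947] rpy [ 3.142e+00 -1.000e-03 -2.950e+00] F [ 0.3 -0.  -1.2] M [0.03 0.02 0.  ] op 0.022 t 6.35
shift [-4.87 -0.07  0.07] turn [ 0.    -0.001 -0.001]
pos [0.4441 0.0024 0.0947] rpy [ 3.142e+00 -1.000e-03 -2.950e+00] F [ 0.3 -0.  -1.2] M [0.03 0.02 0.  ] op 0.022 t 6.35
shift [-4.87 -0.07  0.07] turn [ 0.    -0.001 -0.001]
```

View pics/s2.png

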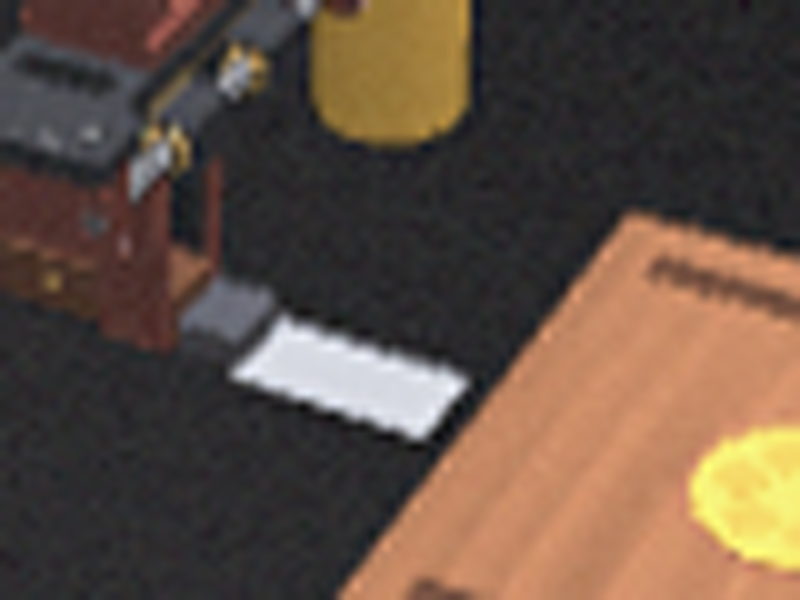

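The tip edge runs (470,378) to (425,440), parallel to the lid's front edge and just short of it. I'll insert slowly.

>>> {"name": "servo_tool", "arguments": {"commands": [{"tx": -1, "ty": 0, "tz": 0.1, "wx": 0, "wy": 0, "wz": 0, "hand": 1}, {"tx": -0.5, "ty": 0, "tz": 0, "wx": 0, "wy": 0, "wz": 0, "hand": 1}, {"tx": -0.5, "ty": 0, "tz": 0, "wx": 0, "wy": 0, "wz": 0, "hand": 1}, {"tx": -0.4, "ty": 0, "tz": 0, "wx": 0, "wy": 0, "wz": 0, "hand": 1}, {"tx": -0.4, "ty": 0, "tz": 0, "wx": 0, "wy": 0, "wz": 0, "hand": 1}]}}

```text
time_s: 6.98
position: [0.4725, 0.0077, 0.0936]
orientation: [-3.142, -0.0, -2.95]
force: [-0.2, -0.3, -1.2]
opening: 0.0213
grip_force: 30.0
```

>>> {"name": "servo_tool", "arguments": {"commands": [{"tx": -0.6, "ty": 0, "tz": 0, "wx": 0, "wy": 0, "wz": 0, "hand": 1}, {"tx": -0.6, "ty": 0, "tz": 0, "wx": 0, "wy": 0, "wz": 0, "hand": 1}, {"tx": -0.6, "ty": 0, "tz": 0, "wx": 0, "wy": 0, "wz": 0, "hand": 1}, {"tx": -0.6, "ty": 0, "tz": 0, "wx": 0, "wy": 0, "wz": 0, "hand": 1}, {"tx": 0, "ty": 0, "tz": 0, "wx": 0, "wy": 0, "wz": 0, "hand": 1}]}}

```text
time_s: 7.6
position: [0.4965, 0.0122, 0.0937]
orientation: [-3.141, 0.0, -2.95]
force: [0.4, -0.5, -1.0]
opening: 0.0216
grip_force: 30.0
```

```bash
cat > lift.py <<'E'
from h import *
# tip target in box plane (x from hinge, z from hinge top) -> TCP, for pitch phi
ex=np.array([.9816,.1908,0]); hinge=np.array([.756,.062,.070]); yaw=.192
def tcp(r,th,phi,drop=0):
    # blade top at the tip touches the lid's underside at distance r from hinge
    t=hinge+ex*(-r*np.cos(th)-drop*np.sin(th))+np.array([0,0,r*np.sin(th)-drop*np.cos(th)])
    R=Ro.from_euler('z',yaw)*Ro.from_euler('y',-phi)      # scraper frame
    p=t-R.apply([.1025,0,.0]) - R.apply([0,0,.001])+R.apply([0,0,.0289])
    return p,(R*Ro.from_euler('xyz',[np.pi,0,np.pi]))
if __name__=="__main__":
    s=env.sense(); P=s['position'];T=Ro.from_euler('xyz',s['orientation'])
    print(P,s['orientation'],s['force'],s['moment'])
    print('tip depth',(P+T.apply([-.1025,0,.0279])-hinge)@ex+.196)
    for r,th,phi in [(.166,0.02,.1),(.166,.2,.3),(.166,.4,.5),(.16,.6,.6),(.155,.8,.6),(.15,1.0,.6),(.145,1.2,.5),(.14,1.4,.4),(.135,1.6,.3),(.13,1.8,.2)]:
        p,Tn=tcp(r,th,phi)
        print(th,p.round(3),'shift',(T.inv().apply(p-P)*100).round(1),'turn',(T.inv()*Tn).as_rotvec().round(3)); P,T=p,Tn
E
python3 lift.py
```

```text
[0.49649062 0.01224594 0.09368062] [-3.14134831e+00  4.09626449e-04 -2.95019748e+00] [ 0.40096928 -0.52346153 -0.99496958] [ 0.02358272 -0.03671237 -0.01264195]
tip depth 0.0342810053623272
0.02 [0.49  0.01  0.091] shift [ 0.7 -0.1  0.3] turn [-0.    -0.1   -0.001]
0.2 [0.492 0.011 0.099] shift [-0.3 -0.  -0.8] turn [-0.  -0.2 -0. ]
0.4 [0.504 0.013 0.11 ] shift [-1.5 -0.  -0.6] turn [-0.  -0.2  0. ]
0.6 [0.528 0.018 0.125] shift [-2.8 -0.  -0.2] turn [ 0.  -0.1 -0. ]
0.8 [0.551 0.022 0.146] shift [-3.2 -0.  -0.4] turn [0. 0. 0.]
1.0 [0.578 0.027 0.161] shift [-3.1 -0.   0.3] turn [0. 0. 0.]
1.2 [0.603 0.032 0.18 ] shift [-3.2 -0.  -0.1] turn [0.  0.1 0. ]
1.4 [0.629 0.037 0.194] shift [-3.  -0.   0.1] turn [0.  0.1 0. ]
1.6 [0.656 0.042 0.201] shift [-2.8 -0.   0.3] turn [ 0.   0.1 -0. ]
1.8 [0.681 0.047 0.204] shift [-2.5 -0.   0.5] turn [0.  0.1 0. ]
```

>>> {"name": "servo_tool", "arguments": {"commands": [{"tx": 0.3, "ty": 0, "tz": 0.1, "wx": 0, "wy": -0.05, "wz": 0, "hand": 1}, {"tx": 0.3, "ty": 0, "tz": 0.1, "wx": 0, "wy": -0.05, "wz": 0, "hand": 1}, {"tx": -0.1, "ty": 0, "tz": -0.2, "wx": 0, "wy": -0.05, "wz": 0, "hand": 1}, {"tx": -0.1, "ty": 0, "tz": -0.2, "wx": 0, "wy": -0.05, "wz": 0, "hand": 1}, {"tx": -0.1, "ty": 0, "tz": -0.2, "wx": 0, "wy": -0.05, "wz": 0, "hand": 1}, {"tx": -0.1, "ty": 0, "tz": -0.2, "wx": 0, "wy": -0.05, "wz": 0, "hand": 1}, {"tx": 0, "ty": 0, "tz": 0, "wx": 0, "wy": 0, "wz": 0, "hand": 1}]}}

```text
time_s: 8.48
position: [0.4909, 0.0117, 0.0997]
orientation: [3.141, 0.298, -2.952]
force: [-0.1, 0.3, -1.9]
opening: 0.0219
grip_force: 30.0
```

```bash
python3 - <<'E'
from h import *
snap('scene','s3',(200,130,360,250),5)
p=[.492,.011,.099]
s=env.sense(); print(s['position'],s['orientation'],s['force'],s['moment'],s['opening'])
E
```

```text
[0.4916042  0.01157042 0.09985849] [ 3.14102324  0.29806164 -2.95104937] [-1.38967901 -0.13306795 -1.89352669] [-0.06419668  0.62703834  0.0384539 ] 0.021539163317686738
```

View pics/s3.png

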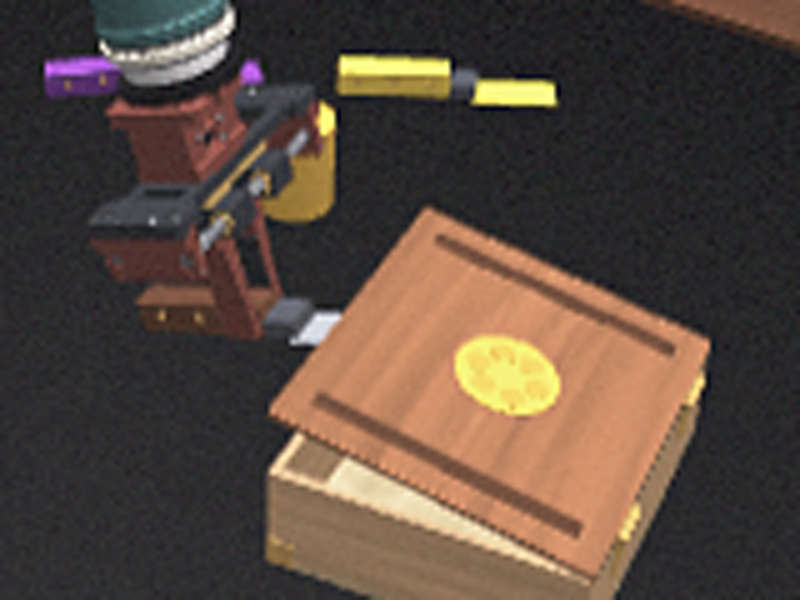

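The lid is opening (about 0.2 rad), with the blade under its edge at (330,325). I'll continue the arc.

>>> {"name": "servo_tool", "arguments": {"commands": [{"tx": -0.5, "ty": 0, "tz": -0.2, "wx": 0, "wy": -0.07, "wz": 0, "hand": 1}, {"tx": -0.5, "ty": 0, "tz": -0.2, "wx": 0, "wy": -0.07, "wz": 0, "hand": 1}, {"tx": -0.5, "ty": 0, "tz": -0.2, "wx": 0, "wy": -0.06, "wz": 0, "hand": 1}, {"tx": -0.9, "ty": 0, "tz": -0.1, "wx": 0, "wy": -0.03, "wz": 0, "hand": 1}, {"tx": -0.9, "ty": 0, "tz": -0.1, "wx": 0, "wy": -0.03, "wz": 0, "hand": 1}, {"tx": -0.9, "ty": 0, "tz": -0.1, "wx": 0, "wy": -0.04, "wz": 0, "hand": 1}, {"tx": 0, "ty": 0, "tz": 0, "wx": 0, "wy": 0, "wz": 0, "hand": 1}]}}

```text
time_s: 9.4
position: [0.5324, 0.023, 0.1422]
orientation: [-3.14, 0.566, -2.952]
force: [-0.2, -0.2, -0.6]
opening: 0.022
grip_force: 30.0
```

```bash
cat > lidang.py <<'E'
from lift import *
def emb(th,r=.101,t=.006):
    return hinge+ex*(-r*np.cos(th)+t*np.sin(th))+np.array([0,0,r*np.sin(th)+t*np.cos(th)])
def lid():
    snap('scene','lidv')
    f=cv2.cvtColor(cv2.imread('pics/full_lidv.png'),cv2.COLOR_BGR2HSV)
    m=cv2.inRange(f,(22,120,120),(35,255,255)); m[:100]=0
    n,l,st,c=cv2.connectedComponentsWithStats(m)
    P=np.array([w2p('scene',emb(t))+[1.4,1.2] for t in np.arange(0,2.1,.02)])
    for i in range(1,n):
        if st[i,4]>40:
            d=np.linalg.norm(P-c[i],axis=1); k=d.argmin()
            if d[k]<12: print('blob',c[i].round(1),'area',st[i,4],'theta',k*.02,'err',d[k].round(1))
    s=env.sense();T=Ro.from_euler('xyz',s['orientation'])
    t=s['position']+T.apply([-.1025,0,.0279]); q=t-hinge
    print('pos',s['position'].round(4),s['orientation'].round(3),'F',s['force'].round(1),'M',s['moment'].round(2),'op',s['opening'].round(4),'t',s['time_s'],'tip rel hinge x,z',(q@ex).round(3),q[2].round(3),'ang',np.arctan2(q[2],-(q@ex)).round(2))
if __name__=="__main__": lid()
E
python3 lidang.py
```

```text
blob [309.7 195.5] area 217 theta 0.7000000000000001 err 0.4Traceback (most recent call last):
  File "lidang.py", line 17, in <module>
    if __name__=="__main__": lid()
                             ~~~^^
  File "lidang.py", line 16, in lid
    print('pos',s['position'].round(4),s['orientation'].round(3),'F',s['force'].round(1),'M',s['moment'].round(2),'op',s['opening'].round(4),'t',s['time_s'],'tip rel hinge x,z',(q@ex).round(3),q[2].round(3),'ang',np.arctan2(q[2],-(q@ex)).round(2))
                                                                                                                       ^^^^^^^^^^^^^^^^^^
AttributeError: 'float' object has no attribute 'round'
```

>>> {"name": "servo_tool", "arguments": {"commands": [{"tx": -1.2, "ty": 0, "tz": 0.2, "wx": 0, "wy": 0, "wz": 0, "hand": 1}, {"tx": -1.2, "ty": 0, "tz": 0.2, "wx": 0, "wy": 0, "wz": 0, "hand": 1}, {"tx": -1.2, "ty": 0, "tz": 0.2, "wx": 0, "wy": 0, "wz": 0, "hand": 1}, {"tx": -1.2, "ty": 0, "tz": 0.2, "wx": 0, "wy": 0, "wz": 0, "hand": 1}, {"tx": -1.1, "ty": 0, "tz": 0, "wx": 0, "wy": 0.03, "wz": 0, "hand": 1}, {"tx": -1.1, "ty": 0, "tz": 0, "wx": 0, "wy": 0.03, "wz": 0, "hand": 1}, {"tx": -1.1, "ty": 0, "tz": 0, "wx": 0, "wy": 0.04, "wz": 0, "hand": 1}, {"tx": -1.1, "ty": 0, "tz": 0, "wx": 0, "wy": 0.03, "wz": 0, "hand": 1}, {"tx": -1.1, "ty": 0, "tz": 0, "wx": 0, "wy": 0.03, "wz": 0, "hand": 1}, {"tx": 0, "ty": 0, "tz": 0, "wx": 0, "wy": 0, "wz": 0, "hand": 1}]}}

```text
time_s: 10.7
position: [0.6234, 0.0403, 0.1865]
orientation: [-3.141, 0.405, -2.953]
force: [-0.1, -0.9, -0.9]
opening: 0.0222
grip_force: 30.0
```

```bash
sed -i "s/s\['opening'\].round(4)/round(s['opening'],4)/" lidang.py; python3 lidang.py
```

```text
pos [0.6227 0.0403 0.1861] [-3.141  0.404 -2.953] F [-0.6 -0.6 -1.6] M [-0.02  0.21  0.04] op 0.0217 t 10.75 tip rel hinge x,z -0.03 0.131 ang 1.35
```

>>> {"name": "servo_tool", "arguments": {"commands": [{"tx": -1.0, "ty": 0, "tz": 0, "wx": 0, "wy": 0.03, "wz": 0, "hand": 1}, {"tx": -1.0, "ty": 0, "tz": 0, "wx": 0, "wy": 0.03, "wz": 0, "hand": 1}, {"tx": -1.0, "ty": 0, "tz": 0, "wx": 0, "wy": 0.03, "wz": 0, "hand": 1}, {"tx": -1.0, "ty": 0, "tz": 0, "wx": 0, "wy": 0.03, "wz": 0, "hand": 1}, {"tx": -1.0, "ty": 0, "tz": 0, "wx": 0, "wy": 0.03, "wz": 0, "hand": 1}, {"tx": -1.0, "ty": 0, "tz": 0, "wx": 0, "wy": 0.03, "wz": 0, "hand": 1}, {"tx": 0, "ty": 0, "tz": 0, "wx": 0, "wy": 0, "wz": 0, "hand": 1}]}}

```text
time_s: 11.62
position: [0.6781, 0.0509, 0.2047]
orientation: [3.141, 0.224, -2.954]
force: [-0.7, 0.3, -0.2]
opening: 0.0218
grip_force: 30.0
```

```bash
python3 lidang.py; python3 - <<'E'
from lidang import *
f=cv2.cvtColor(cv2.imread('pics/full_lidv.png'),cv2.COLOR_BGR2HSV)
m=cv2.inRange(f,(18,90,90),(38,255,255)); n,l,st,c=cv2.connectedComponentsWithStats(m)
for i in range(1,n):
    if st[i,4]>25 and 230<c[i][0]<400: print(st[i],c[i].round(1))
for t in [1.2,1.4,1.6,1.8,2.0]: print(t,w2p('scene',emb(t))+[1.4,1.2])
E
```

```text
pos [0.6777 0.0509 0.2047] [ 3.141  0.224 -2.954] F [ 0.3 -0.3 -1.6] M [-0.01  0.18 -0.04] op 0.0216 t 11.675 tip rel hinge x,z 0.027 0.13 ang 1.78
[317 103   6  15  51] [319.5 109.2]
[326 105  14  21 233] [332.6 114.8]
[344 114  12  14 120] [349.3 120.6]
[360 115  16  22 268] [367.3 125.5]
[380 125  13  15 144] [385.9 131.8]
[267 141  23   9 179] [278.3 144.6]
[251 149  16  25 373] [258.5 161. ]
[373 213  17  37 284] [380.7 231.4]
[ 246  331   60   53 2304] [275.8 360.1]
1.2 [325.00665389 192.60165565]
1.4 [332.02669475 193.36208117]
1.6 [339.12377963 195.34049758]
1.8 [345.96441709 198.46905568]
2.0 [352.21827756 202.61400139]
```

>>> {"name": "servo_tool", "arguments": {"commands": [{"tx": -1.0, "ty": 0, "tz": 0.2, "wx": 0, "wy": 0, "wz": 0, "hand": 1}, {"tx": 0, "ty": 0, "tz": 0, "wx": 0, "wy": 0, "wz": 0, "hand": 1}, {"tx": 2, "ty": 0, "tz": 0, "wx": 0, "wy": 0, "wz": 0, "hand": 1}, {"tx": 4, "ty": 0, "tz": -1, "wx": 0, "wy": 0.08, "wz": 0, "hand": 1}, {"tx": 4, "ty": 0, "tz": -1, "wx": 0, "wy": 0.08, "wz": 0, "hand": 1}, {"tx": 4, "ty": 0, "tz": 0, "wx": 0, "wy": 0.06, "wz": 0, "hand": 1}, {"tx": 4, "ty": 0, "tz": 0, "wx": 0, "wy": 0, "wz": 0, "hand": 1}, {"tx": 0, "ty": 0, "tz": 0, "wx": 0, "wy": 0, "wz": 0, "hand": 1}]}}

```text
time_s: 12.68
position: [0.5069, 0.0188, 0.2034]
orientation: [3.141, 0.002, -2.955]
force: [0.1, 0.6, -1.4]
opening: 0.0216
grip_force: 30.0
```

```bash
python3 - <<'E'
from lidang import *
snap('scene','s5');snap('top','t5')
go([.5626,.350,.17],[np.pi,0,3.29])
# lid in the top view: its front edge corners for candidate angles
def edge(th,y): return hinge+ex*(-.202*np.cos(th))+np.array([-.1908,.9816,0])*y+[0,0,.202*np.sin(th)]
for t in [1.5,1.7,1.8,1.9,2.0]: print(t,[w2p('top',edge(t,y)).round(1).tolist() for y in (.115,0,-.115)],[w2p('scene',edge(t,y)).round(1).tolist() for y in (.115,-.115)])
f=cv2.imread('pics/full_t5.png'); print([f[r,262].tolist() for r in range(44,126,3)])
E
```

```text
pos [0.5105 0.0188 0.2041] rpy [-3.141  0.006 -2.955] F [-0.8  0.4 -1. ] M [ 0.   -0.09  0.01] op 0.0213 t 12.775
shift [-11.26  31.58   3.46] turn [-0.     0.006  0.039]
1.5 [[222.5, 90.0], [263.7, 86.8], [304.8, 83.6]] [[346.5, 141.8], [320.6, 183.9]]
1.7 [[221.6, 77.0], [262.5, 73.8], [303.2, 70.6]] [[360.5, 145.5], [337.0, 189.0]]
1.8 [[221.2, 71.2], [261.8, 68.0], [302.3, 64.9]] [[367.4, 148.3], [345.0, 192.6]]
1.9 [[221.0, 65.9], [261.2, 62.8], [301.4, 59.7]] [[374.0, 151.7], [352.8, 196.8]]
2.0 [[220.8, 61.4], [260.6, 58.3], [300.4, 55.2]] [[380.2, 155.6], [360.2, 201.6]]
[[181, 187, 184], [184, 189, 187], [185, 191, 188], [180, 183, 182], [188, 191, 190], [168, 171, 168], [25, 20, 21], [73, 116, 173], [43, 67, 101], [45, 71, 107], [47, 74, 111], [50, 74, 112], [47, 72, 108], [44, 71, 105], [47, 75, 113], [47, 74, 111], [46, 75, 114], [49, 75, 112], [46, 74, 112], [46, 72, 107], [48, 72, 108], [130, 132, 79], [140, 142, 87], [146, 148, 90], [152, 154, 96], [164, 168, 109], [173, 178, 121], [168, 173, 116]]
```

The top view shows the lid's edge at row ~64, so about 1.87 rad, past upright. Now I'll lay the scraper back where it came from.

>>> {"name": "servo_tool", "arguments": {"commands": [{"tx": -1.1, "ty": 3.2, "tz": 0, "wx": 0, "wy": 0, "wz": 0, "hand": 1}, {"tx": -1.1, "ty": 3.2, "tz": 0, "wx": 0, "wy": 0, "wz": 0, "hand": 1}, {"tx": -1.1, "ty": 3.2, "tz": 0, "wx": 0, "wy": 0, "wz": 0, "hand": 1}, {"tx": -1.1, "ty": 3.2, "tz": 0, "wx": 0, "wy": 0, "wz": 0, "hand": 1}, {"tx": -1.1, "ty": 3.2, "tz": 0, "wx": 0, "wy": 0, "wz": 0, "hand": 1}, {"tx": -1.1, "ty": 3.2, "tz": 0, "wx": 0, "wy": 0, "wz": 0, "hand": 1}, {"tx": -1.1, "ty": 3.2, "tz": 0, "wx": 0, "wy": 0, "wz": 0, "hand": 1}, {"tx": -1.1, "ty": 3.2, "tz": 1, "wx": 0, "wy": 0, "wz": 0, "hand": 1}, {"tx": -1.1, "ty": 3.2, "tz": 3, "wx": 0, "wy": 0, "wz": 0, "hand": 1}, {"tx": -1.1, "ty": 3.2, "tz": 4, "wx": 0, "wy": 0, "wz": 0.04, "hand": 1}, {"tx": 0, "ty": 0, "tz": 4, "wx": 0, "wy": 0, "wz": 0, "hand": 1}, {"tx": 0, "ty": 0, "tz": 2, "wx": 0, "wy": 0, "wz": 0, "hand": 1}]}}

```text
time_s: 14.28
position: [0.5582, 0.3545, 0.0612]
orientation: [-3.141, 0.001, -2.993]
force: [-0.1, -1.0, -0.7]
opening: 0.0218
grip_force: 30.0
```

```bash
python3 - <<'E'
from h import *
snap('scene','s6')
go([.5626,.350,.0289],[np.pi,0,3.29])
s=env.sense();T=Ro.from_euler('xyz',s['orientation'])
t=w2p('scene',s['position']+T.apply([-.1025,0,.0279]));print('tip exp (bias +1.4,+1.2)',t)
f=cv2.imread('pics/full_s6.png').astype(int); m=((f.min(2)>140)&(f.max(2)-f.min(2)<40)).astype(np.uint8)
n,l,st,c=cv2.connectedComponentsWithStats(m)
for i in range(1,n):
    if st[i,4]>30 and np.linalg.norm(c[i]-t)<40:
        ys,xs=np.where(l==i);print(st[i],cv2.boxPoints(cv2.minAreaRect(np.c_[xs,ys].astype(np.float32))).round(1).tolist())
for q in [(-.1025,.016),(-.1025,-.016),(-.0325,.016),(-.0325,-.016)]:
    print(w2p('scene',s['position']+T.apply([q[0],q[1],.027]))+[1.4,1.2])
E
```

```text
pos [0.5572 0.3535 0.0596] rpy [-3.140e+00 -1.000e-03 -2.994e+00] F [-0.8 -0.7 -1.7] M [ 0.05  0.01 -0.04] op 0.0219 t 14.325
shift [-0.48 -0.42  3.07] turn [-0.001 -0.001 -0.001]
tip exp (bias +1.4,+1.2) [344.90675758 173.55552875]
[327 167  20   9  89] [[326.8999938964844, 170.1999969482422], [328.29998779296875, 165.60000610351562], [346.6000061035156, 171.10000610351562], [345.20001220703125, 175.6999969482422]]
[367 174  19  26 177] [[363.1000061035156, 195.8000030517578], [373.6000061035156, 169.39999389648438], [385.29998779296875, 174.10000610351562], [374.79998779296875, 200.5]]
[347.71405883 172.43301045]
[344.95433572 176.70539088]
[329.63572186 167.17412629]
[326.62953288 171.2757314 ]
```

The blade corners match a level scraper, so there was no slip. I'll lower and release it.

>>> {"name": "servo_tool", "arguments": {"commands": [{"tx": 0, "ty": 0, "tz": 1.5, "wx": 0, "wy": 0, "wz": 0, "hand": 1}, {"tx": 0, "ty": 0, "tz": 1.0, "wx": 0, "wy": 0, "wz": 0, "hand": 1}, {"tx": 0, "ty": 0, "tz": 0.5, "wx": 0, "wy": 0, "wz": 0, "hand": 1}, {"tx": 0, "ty": 0, "tz": 0, "wx": 0, "wy": 0, "wz": 0, "hand": 1}, {"tx": 0, "ty": 0, "tz": 0, "wx": 0, "wy": 0, "wz": 0, "hand": -1}, {"tx": 0, "ty": 0, "tz": 0, "wx": 0, "wy": 0, "wz": 0, "hand": -1}, {"tx": 0, "ty": 0, "tz": 0, "wx": 0, "wy": 0, "wz": 0, "hand": -1}, {"tx": 0, "ty": 0, "tz": 0, "wx": 0, "wy": 0, "wz": 0, "hand": -1}, {"tx": 0, "ty": 0, "tz": -3, "wx": 0, "wy": 0, "wz": 0, "hand": -1}, {"tx": 0, "ty": 0, "tz": -5, "wx": 0, "wy": 0, "wz": 0, "hand": -1}, {"tx": 0, "ty": 0, "tz": -6, "wx": 0, "wy": 0, "wz": 0, "hand": -1}, {"tx": 0, "ty": 0, "tz": -6, "wx": 0, "wy": 0, "wz": 0, "hand": -1}]}}

```text
time_s: 15.82
position: [0.5574, 0.3535, 0.2355]
orientation: [-3.142, 0.003, -2.994]
force: [0.5, 0.3, 0.5]
opening: 0.0876
grip_force: 0.0
```

```bash
python3 - <<'E'
from h import *
snap('top','t6')
f=cv2.imread('pics/full_t6.png').astype(int); m=((f.min(2)>110)&(f.max(2)-f.min(2)<40)).astype(np.uint8)[125:165,160:185]
ys,xs=np.where(m); r=cv2.boxPoints(cv2.minAreaRect(np.c_[xs+160,ys+125].astype(np.float32))); print(len(xs),[p2w('top',*q,.002).round(3).tolist() for q in r])
go([.5626,.350,.17],[np.pi,0,3.29]); print(env.sense()['joints'])
# sieve grip: use handle axis
c2=lambda u,v,z:p2w('top',340+u/6-.42,140+v/6-.42,z)
h=c2(262,549,.05);b=c2(254,362,.05);print('handle end,base',h,b,np.linalg.norm(h-b),'yaw',np.arctan2(*(b-h)[1::-1]))
E
```

```text
136 [[0.698, 0.407, 0.002], [0.704, 0.353, 0.002], [0.584, 0.335, 0.002], [0.578, 0.388, 0.002]]
pos [0.5613 0.3556 0.2449] rpy [ 3.137  0.015 -2.994] F [1.3 0.2 5.1] M [ 0.08 -0.01  0.04] op 0.0878 t 15.875
shift [ 0.06 -0.6   7.49] turn [ 0.004  0.015 -0.001]
[ 4.61309335e-01  4.45447091e-01  1.37734605e+00 -8.58901126e-04
  1.30295885e+00 -1.25688128e+00]
handle end,base [ 0.4089483  -0.35423221  0.05      ] [ 0.50764028 -0.34568861  0.05      ] 0.0990610996747807 yaw 0.08635303198093985
```

>>> {"name": "servo_tool", "arguments": {"commands": [{"tx": 1.5, "ty": -4.5, "tz": 0, "wx": 0, "wy": 0, "wz": 0, "hand": -1}, {"tx": 1.5, "ty": -4.5, "tz": 0, "wx": 0, "wy": 0, "wz": 0, "hand": -1}, {"tx": 1.5, "ty": -4.5, "tz": 0, "wx": 0, "wy": 0, "wz": 0, "hand": -1}, {"tx": 1.5, "ty": -4.5, "tz": 0, "wx": 0, "wy": 0, "wz": 0, "hand": -1}, {"tx": 1.5, "ty": -4.5, "tz": 0, "wx": 0, "wy": 0, "wz": 0, "hand": -1}, {"tx": 1.5, "ty": -4.5, "tz": 0, "wx": 0, "wy": 0, "wz": 0, "hand": -1}, {"tx": 1.5, "ty": -4.5, "tz": 0, "wx": 0, "wy": 0, "wz": 0, "hand": -1}, {"tx": 1.5, "ty": -4.5, "tz": 0, "wx": 0, "wy": 0, "wz": 0, "hand": -1}, {"tx": 1.5, "ty": -4.5, "tz": 0, "wx": 0, "wy": 0, "wz": 0, "hand": -1}, {"tx": 1.5, "ty": -4.5, "tz": 0, "wx": 0, "wy": 0, "wz": 0, "hand": -1}, {"tx": 1.5, "ty": -4.5, "tz": 0, "wx": 0, "wy": 0, "wz": 0, "hand": -1}, {"tx": 1.5, "ty": -4.5, "tz": 0, "wx": 0, "wy": 0, "wz": 0, "hand": -1}]}}

```text
time_s: 17.38
position: [0.4586, -0.2084, 0.2332]
orientation: [-3.141, 0.004, -2.994]
force: [-0.3, 0.1, -0.3]
opening: 0.0879
grip_force: 0.0
```

```bash
python3 - <<'E'
from h import *
go([.4766,-.3484,.13],[np.pi,0,3.23])
E
```

```text
pos [ 0.4586 -0.2084  0.2332] rpy [-3.141  0.004 -2.994] F [-0.3  0.1 -0.3] M [ 0.01  0.02 -0.02] op 0.0879 t 17.375
shift [  0.31 -14.12  10.32] turn [-0.     0.004  0.059]
```

>>> {"name": "servo_tool", "arguments": {"commands": [{"tx": 0, "ty": -4.5, "tz": 1, "wx": 0, "wy": 0, "wz": 0, "hand": -1}, {"tx": 0, "ty": -4.5, "tz": 2, "wx": 0, "wy": 0, "wz": 0, "hand": -1}, {"tx": 0, "ty": -3.5, "tz": 3, "wx": 0, "wy": 0, "wz": 0, "hand": -1}, {"tx": 0.3, "ty": -1.6, "tz": 3, "wx": 0, "wy": 0, "wz": 0.06, "hand": -1}, {"tx": 0, "ty": 0, "tz": 0, "wx": 0, "wy": 0, "wz": 0, "hand": -1}, {"tx": 0, "ty": 0, "tz": 0, "wx": 0, "wy": 0, "wz": 0, "hand": -1}]}}

```text
time_s: 18.12
position: [0.4772, -0.3462, 0.1438]
orientation: [3.141, 0.003, -3.053]
force: [-0.3, -0.3, 0.1]
opening: 0.088
grip_force: 0.0
```

```bash
python3 - <<'E'
from h import *
s=snap('wrist','w3')
go([.4766,-.3484,.044],[np.pi,0,3.23])
for y in (.01,-.01):
  for d in (-.068,0): 
    e=np.array([np.cos(.086),np.sin(.086)]);n=np.array([-e[1],e[0]])
    print(y,d,w2p('wrist',[*(np.array([.4766,-.3484])+d*e+y*n),.05]).round(1))
f=cv2.cvtColor(cv2.imread('pics/full_w3.png'),cv2.COLOR_BGR2HSV)
u,v=w2p('wrist',[.4439,-.3512,.05]).astype(int)
for vv in (v-20,v,v+20): print(vv,[tuple(f[vv,x].tolist()) for x in range(u-24,u+25,3)],u)
E
```

```text
pos [ 0.4775 -0.3463  0.1443] rpy [-3.141  0.004 -3.053] F [0.5 1.1 0.3] M [ 0.03  0.06 -0.02] op 0.0877 t 18.175
shift [ 0.15 -0.2  10.03] turn [-0.     0.004  0.   ]
0.01 -0.068 [261.6 125. ]
0.01 0 [260.7 204.3]
-0.01 -0.068 [237.2 124.9]
-0.01 0 [238.1 204.2]
147 [(120, 9, 28), (150, 18, 28), (160, 27, 28), (14, 145, 190), (14, 134, 212), (14, 134, 213), (14, 133, 215), (14, 129, 217), (14, 131, 212), (14, 131, 213), (14, 131, 212), (150, 9, 29), (0, 0, 25), (60, 9, 30), (130, 25, 31), (150, 26, 30), (120, 28, 27)] 249
167 [(140, 27, 28), (110, 26, 29), (135, 39, 26), (13, 151, 162), (14, 136, 210), (14, 134, 212), (14, 133, 215), (14, 129, 217), (14, 132, 213), (14, 131, 213), (14, 131, 212), (150, 27, 28), (135, 17, 30), (140, 26, 29), (135, 19, 27), (158, 38, 27), (90, 10, 26)] 249
187 [(0, 26, 29), (160, 27, 28), (140, 27, 28), (13, 150, 122), (14, 140, 197), (14, 133, 202), (14, 132, 214), (14, 130, 218), (14, 132, 214), (14, 131, 213), (14, 132, 212), (144, 43, 30), (105, 35, 29), (140, 27, 28), (0, 26, 30), (0, 18, 28), (140, 28, 27)] 249
```

The handle sits at columns 235–256 against a predicted 238–262, so about 3 mm further right (−y). I'll correct for that, descend and grip.

>>> {"name": "servo_tool", "arguments": {"commands": [{"tx": 0.1, "ty": -0.5, "tz": 2, "wx": 0, "wy": 0, "wz": 0, "hand": -1}, {"tx": 0, "ty": 0, "tz": 3, "wx": 0, "wy": 0, "wz": 0, "hand": -1}, {"tx": 0, "ty": 0, "tz": 3, "wx": 0, "wy": 0, "wz": 0, "hand": -1}, {"tx": 0, "ty": 0, "tz": 2, "wx": 0, "wy": 0, "wz": 0, "hand": -1}, {"tx": 0, "ty": 0, "tz": 0, "wx": 0, "wy": 0, "wz": 0, "hand": 1}, {"tx": 0, "ty": 0, "tz": 0, "wx": 0, "wy": 0, "wz": 0, "hand": 1}, {"tx": 0, "ty": 0, "tz": 0, "wx": 0, "wy": 0, "wz": 0, "hand": 1}, {"tx": 0, "ty": 0, "tz": 0, "wx": 0, "wy": 0, "wz": 0, "hand": 1}, {"tx": 0, "ty": 0, "tz": 0, "wx": 0, "wy": 0, "wz": 0, "hand": 1}, {"tx": 0, "ty": 0, "tz": 0, "wx": 0, "wy": 0, "wz": 0, "hand": 1}, {"tx": 0, "ty": 0, "tz": 0, "wx": 0, "wy": 0, "wz": 0, "hand": 1}, {"tx": 0, "ty": 0, "tz": 0, "wx": 0, "wy": 0, "wz": 0, "hand": 1}]}}

```text
time_s: 19.68
position: [0.4768, -0.3518, 0.0431]
orientation: [3.141, 0.003, -3.054]
force: [-0.1, -0.7, -0.2]
opening: 0.0198
grip_force: 30.0
```

>>> {"name": "servo_tool", "arguments": {"commands": [{"tx": 0, "ty": 0, "tz": 0, "wx": 0, "wy": 0, "wz": 0, "hand": 1}, {"tx": 0, "ty": 0, "tz": 0, "wx": 0, "wy": 0, "wz": 0, "hand": 1}, {"tx": 0, "ty": 0, "tz": -0.3, "wx": 0, "wy": 0, "wz": 0, "hand": 1}, {"tx": 0, "ty": 0, "tz": -0.5, "wx": 0, "wy": 0, "wz": 0, "hand": 1}, {"tx": 0, "ty": 0, "tz": -1, "wx": 0, "wy": 0, "wz": 0, "hand": 1}, {"tx": 0, "ty": 0, "tz": -1, "wx": 0, "wy": 0, "wz": 0, "hand": 1}, {"tx": 0, "ty": 0, "tz": -1, "wx": 0, "wy": 0, "wz": 0, "hand": 1}, {"tx": 0, "ty": 0, "tz": 0, "wx": 0, "wy": 0, "wz": 0, "hand": 1}]}}

```text
time_s: 20.68
position: [0.4774, -0.3524, 0.0824]
orientation: [-3.14, 0.005, -3.054]
force: [0.3, 0.3, -3.7]
opening: 0.0196
grip_force: 30.0
```

```bash
cat > sv.py <<'E'
from h import *
# stubs/candles seen in the top view, and sieve frame from tool
def stubs(tag):
    snap('top',tag); s=env.sense(); T=Ro.from_euler('xyz',s['orientation']); p=s['position']
    f=cv2.cvtColor(cv2.imread('pics/full_'+tag+'.png'),cv2.COLOR_BGR2HSV)
    o=p+T.apply([-.117,0,.038]); c=w2p('top',o)   # approx sieve origin
    m=cv2.inRange(f,(12,110,140),(35,255,255)); n,l,st,q=cv2.connectedComponentsWithStats(m)
    for i in range(1,n):
        if st[i,4]>15 and np.linalg.norm(q[i]-c)<65:
            w=p2w('top',*q[i],o[2]+.04); r=T.inv().apply(w-o); print('px',q[i].round(0),'area',st[i,4],'sieve xy mm',(-r[0]*1000).round(),(-r[1]*1000*-1*-1).round())
    print('pos',p.round(4),s['orientation'].round(3),'F',s['force'].round(1),'M',s['moment'].round(2),'op',round(s['opening'],4),'g',s['grip_force'],'t',s['time_s'],'origin',o.round(3))
E
python3 -c "
from sv import *
stubs('t7')
go([.545,.021,.25],[np.pi,0,np.pi+.192]); print(env.sense()['joints'].round(2))"
```

```text
px [388. 158.] area 275 sieve xy mm 41.0 12.0
pos [ 0.477  -0.352   0.0818] [-3.141  0.004 -3.054] F [-0.  -1.1 -4.5] M [ 0.05  0.34 -0.04] op 0.0202 g 29.999431371688843 t 20.725 origin [ 0.594 -0.342  0.044]
pos [ 0.477  -0.352   0.0818] rpy [-3.141  0.004 -3.054] F [-0.  -1.1 -4.5] M [ 0.05  0.34 -0.04] op 0.0202 t 20.725
shift [-10.1   36.56 -16.8 ] turn [-0.001  0.004 -0.105]
[-0.75  0.54  1.69  0.    0.91 -2.41]
```

>>> {"name": "servo_tool", "arguments": {"commands": [{"tx": 0, "ty": 0, "tz": -1.0, "wx": 0, "wy": 0, "wz": 0, "hand": 1}, {"tx": 0, "ty": 0, "tz": -1.5, "wx": 0, "wy": 0, "wz": 0, "hand": 1}, {"tx": 0, "ty": 0, "tz": -1.5, "wx": 0, "wy": 0, "wz": 0, "hand": 1}, {"tx": -0.1, "ty": 0.3, "tz": -1.5, "wx": 0, "wy": 0, "wz": 0, "hand": 1}, {"tx": -0.2, "ty": 0.6, "tz": -1.0, "wx": 0, "wy": 0, "wz": 0, "hand": 1}, {"tx": -0.2, "ty": 0.9, "tz": -0.5, "wx": 0, "wy": 0, "wz": -0.005, "hand": 1}, {"tx": -0.3, "ty": 1.2, "tz": 0, "wx": 0, "wy": 0, "wz": -0.005, "hand": 1}, {"tx": -0.4, "ty": 1.5, "tz": 0, "wx": 0, "wy": 0, "wz": -0.005, "hand": 1}, {"tx": -0.4, "ty": 1.7, "tz": 0, "wx": 0, "wy": 0, "wz": -0.005, "hand": 1}, {"tx": -0.4, "ty": 1.9, "tz": 0, "wx": 0, "wy": 0, "wz": -0.005, "hand": 1}, {"tx": -0.5, "ty": 2.0, "tz": 0, "wx": 0, "wy": 0, "wz": -0.005, "hand": 1}, {"tx": -0.5, "ty": 2.0, "tz": 0, "wx": 0, "wy": 0, "wz": -0.005, "hand": 1}]}}

```text
time_s: 22.22
position: [0.4939, -0.2267, 0.1512]
orientation: [3.141, 0.003, -3.019]
force: [0.7, 0.6, -2.7]
opening: 0.0198
grip_force: 30.0
```

>>> {"name": "servo_tool", "arguments": {"commands": [{"tx": -0.5, "ty": 2.0, "tz": 0, "wx": 0, "wy": 0, "wz": -0.005, "hand": 1}, {"tx": -0.5, "ty": 2.0, "tz": 0, "wx": 0, "wy": 0, "wz": -0.005, "hand": 1}, {"tx": -0.5, "ty": 2.0, "tz": 0, "wx": 0, "wy": 0, "wz": -0.005, "hand": 1}, {"tx": -0.5, "ty": 2.0, "tz": 0, "wx": 0, "wy": 0, "wz": -0.005, "hand": 1}, {"tx": -0.5, "ty": 2.0, "tz": 0, "wx": 0, "wy": 0, "wz": -0.01, "hand": 1}, {"tx": -0.5, "ty": 2.0, "tz": 0, "wx": 0, "wy": 0, "wz": -0.01, "hand": 1}, {"tx": -0.5, "ty": 2.0, "tz": 0, "wx": 0, "wy": 0, "wz": -0.01, "hand": 1}, {"tx": -0.5, "ty": 1.8, "tz": 0, "wx": 0, "wy": 0, "wz": -0.01, "hand": 1}, {"tx": -0.4, "ty": 1.5, "tz": 0, "wx": 0, "wy": 0, "wz": -0.005, "hand": 1}, {"tx": -0.3, "ty": 1.2, "tz": 0, "wx": 0, "wy": 0, "wz": -0.005, "hand": 1}, {"tx": -0.2, "ty": 0.8, "tz": 0, "wx": 0, "wy": 0, "wz": 0, "hand": 1}, {"tx": -0.1, "ty": 0.4, "tz": 0, "wx": 0, "wy": 0, "wz": 0, "hand": 1}]}}

```text
time_s: 23.72
position: [0.5136, -0.0258, 0.1515]
orientation: [-3.141, 0.003, -2.949]
force: [-0.4, -0.5, -3.0]
opening: 0.0201
grip_force: 30.0
```

```bash
sed -i 's/(12,110,140),(35,255,255)/(23,90,140),(36,255,255)/' sv.py; python3 -c "
from sv import *
stubs('t8')
go([.535,.0194,.155],[np.pi,0,np.pi+.192]); print(env.sense()['joints'].round(2))"
```

```text
pos [ 0.5135 -0.0256  0.1515] [ 3.142e+00  3.000e-03 -2.949e+00] F [ 0.3  1.2 -1.6] M [-0.19 -0.05 -0.04] op 0.0198 g 29.959874153137207 t 23.775 origin [ 0.628 -0.003  0.114]
pos [ 0.5135 -0.0256  0.1515] rpy [ 3.142e+00  3.000e-03 -2.949e+00] F [ 0.3  1.2 -1.6] M [-0.19 -0.05 -0.04] op 0.0198 t 23.775
shift [-2.97  4.01 -0.34] turn [0.    0.003 0.001]
[-0.19  0.35  1.81  0.    0.98 -1.95]
```

>>> {"name": "servo_tool", "arguments": {"commands": [{"tx": -0.3, "ty": 0.5, "tz": -0.1, "wx": 0, "wy": 0, "wz": 0, "hand": 1}, {"tx": -0.6, "ty": 0.8, "tz": -0.1, "wx": 0, "wy": 0, "wz": 0, "hand": 1}, {"tx": -0.8, "ty": 1.0, "tz": -0.1, "wx": 0, "wy": 0, "wz": 0, "hand": 1}, {"tx": -0.6, "ty": 0.8, "tz": 0, "wx": 0, "wy": 0, "wz": 0, "hand": 1}, {"tx": -0.4, "ty": 0.5, "tz": 0, "wx": 0, "wy": 0, "wz": 0, "hand": 1}, {"tx": -0.2, "ty": 0.3, "tz": 0, "wx": 0, "wy": 0, "wz": 0, "hand": 1}, {"tx": 0, "ty": 0, "tz": 0, "wx": 0, "wy": 0, "wz": 0, "hand": 1}]}}

```text
time_s: 24.65
position: [0.5344, 0.0179, 0.1544]
orientation: [-3.142, 0.003, -2.949]
force: [-1.2, 0.5, -3.0]
opening: 0.02
grip_force: 30.0
```

```bash
cat > cnt.py <<'E'
from h import *
def blobs(tag):
    snap('scene',tag); s=env.sense();T=Ro.from_euler('xyz',s['orientation']);o=s['position']+T.apply([-.117,0,.038])
    f=cv2.imread('pics/full_'+tag+'.png'); h=cv2.cvtColor(f,cv2.COLOR_BGR2HSV)
    m=cv2.inRange(h,(14,165,110),(36,255,255)); n,l,st,q=cv2.connectedComponentsWithStats(m)
    c=w2p('scene',o)
    for i in range(1,n):
        if st[i,4]>8 and np.linalg.norm(q[i]-c)<75: print(q[i].round(0),st[i].tolist(),h[l==i].mean(0).round())
    pred={k:(w2p('scene',o+T.apply([-x,-y*-1,-z]))+[1.4,1.2]).round().tolist() for k,(x,y,z) in dict(s_a=(10,-25,.038),s_b=(10,25,.038),s_c=(-18,25,.038),s_d=(-18,-25,.038),tip=(0,0,0)).items() for x,y in [(x/1000,y/1000)]}
    print(pred,'o',o.round(3),'F',s['force'].round(1),'t',s['time_s'],'op',round(s['opening'],4),s['orientation'].round(3))
E
python3 -c "
from cnt import *
blobs('s7')"
```

```text
[279. 188.] [277, 183, 7, 10, 22] [ 18. 166. 178.]
[291. 193.] [288, 189, 6, 7, 23] [ 18. 167. 200.]
{'s_a': [299.0, 194.0], 's_b': [305.0, 185.0], 's_c': [296.0, 182.0], 's_d': [289.0, 191.0], 'tip': [297.0, 199.0]} o [0.649 0.04  0.117] F [ 0.1 -0.6 -3. ] t 24.7 op 0.0199 [-3.142e+00  3.000e-03 -2.949e+00]
```

>>> {"name": "servo_tool", "arguments": {"commands": [{"tx": 0, "ty": 1.0, "tz": 0, "wx": 0, "wy": 0, "wz": 0, "hand": 1}, {"tx": 0, "ty": -2.2, "tz": 0, "wx": 0, "wy": 0, "wz": 0, "hand": 1}, {"tx": 0, "ty": 2.4, "tz": 0, "wx": 0, "wy": 0, "wz": 0, "hand": 1}, {"tx": 0, "ty": -2.4, "tz": 0, "wx": 0, "wy": 0, "wz": 0, "hand": 1}, {"tx": 0, "ty": 2.4, "tz": 0, "wx": 0, "wy": 0, "wz": 0, "hand": 1}, {"tx": 0, "ty": -2.4, "tz": 0, "wx": 0, "wy": 0, "wz": 0, "hand": 1}, {"tx": 0, "ty": 2.4, "tz": 0, "wx": 0, "wy": 0, "wz": 0, "hand": 1}, {"tx": 0, "ty": -2.4, "tz": 0, "wx": 0, "wy": 0, "wz": 0, "hand": 1}, {"tx": 0, "ty": 1.2, "tz": 0, "wx": 0, "wy": 0, "wz": 0, "hand": 1}, {"tx": 0, "ty": 0, "tz": 0, "wx": 0, "wy": 0, "wz": 0, "hand": 1}]}}

```text
time_s: 25.95
position: [0.5338, 0.0187, 0.1545]
orientation: [3.141, 0.002, -2.949]
force: [0.2, 0.2, -2.8]
opening: 0.0194
grip_force: 30.0
```

```bash
python3 -c "
from cnt import *
blobs('s8'); snap('top','t9')
a=cv2.imread('pics/full_s7.png');b=cv2.imread('pics/full_s8.png')
d=np.abs(a.astype(int)-b).sum(2)>60; print('diff px near sieve',d[150:240,240:360].sum(), d.sum())
s=env.sense();print(s['position'],s['force'])"
```

```text
[300. 201.] [294, 197, 12, 9, 31] [ 18. 167. 184.]
{'s_a': [299.0, 194.0], 's_b': [305.0, 185.0], 's_c': [296.0, 182.0], 's_d': [289.0, 191.0], 'tip': [298.0, 199.0]} o [0.649 0.041 0.117] F [-0.4  0.4 -2.5] t 26.0 op 0.0199 [ 3.141e+00  3.000e-03 -2.949e+00]
diff px near sieve 2033 2260
[0.53411291 0.01824328 0.15453997] [-0.35645308 -0.00760145 -3.38382348]
```

```bash
python3 -c "
from h import *
f=cv2.imread('pics/full_scene0.png');h=cv2.cvtColor(f,cv2.COLOR_BGR2HSV)
for n,(u,v) in dict(st1=(295,422),st2=(276,439),st3=(290,450),egg=(270,420),pil=(315,436),bar=(290,460),floor=(285,470)).items(): print(n,h[int(v/1.5),int(u/1.5)])
for t in ('s7','s8'):
    h=cv2.cvtColor(cv2.imread('pics/full_'+t+'.png'),cv2.COLOR_BGR2HSV)
    for name,lo,hi in (('yel',(23,70,110),(36,255,255)),('egg',(15,170,100),(22,255,255))):
        m=cv2.inRange(h,lo,hi); n,l,st,q=cv2.connectedComponentsWithStats(m)
        for i in range(1,n):
            if st[i,4]>6 and 240<q[i][0]<360 and 140<q[i][1]<250: print(t,name,q[i].round(),st[i].tolist())
"
```

```text
st1 [ 30  95 247]
st2 [ 29 105 245]
st3 [ 30  96 247]
egg [ 25 133 246]
pil [ 27 133 248]
bar [ 21 144 158]
floor [ 17  87 232]
s7 yel [287. 145.] [284, 142, 6, 8, 32]
s7 yel [302. 148.] [294, 146, 17, 5, 80]
s7 yel [286. 185.] [282, 182, 9, 6, 43]
s7 yel [307. 195.] [295, 187, 28, 17, 135]
s7 yel [291. 200.] [287, 196, 9, 7, 43]
s7 yel [300. 205.] [296, 201, 8, 8, 45]
s8 yel [287. 145.] [284, 142, 6, 8, 32]
s8 yel [302. 148.] [294, 146, 17, 5, 80]
s8 yel [299. 195.] [295, 192, 9, 6, 43]
s8 yel [309. 209.] [300, 200, 19, 20, 207]
```

```bash
python3 -c "
from h import *
a=cv2.imread('pics/full_s8.png')[160:240,250:330];b=cv2.imread('pics/full_t9.png')[90:170,220:300]
r=lambda x:cv2.resize(x,(400,400),interpolation=cv2.INTER_CUBIC)
cv2.imwrite('pics/m.png',np.hstack([r(a),r(b)]))"
```

```text
(no output)
```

View pics/m.png

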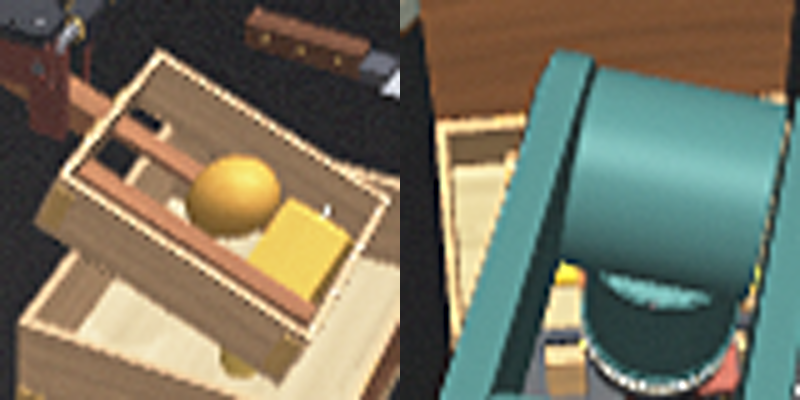

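The left view shows the egg at (235,195) and the pillar at (300,245) still in the sieve, with no stubs left on the visible bars; one stub shows in the box at (237,362). I'll shake a little more in case one is hidden behind the egg, then start back and count from the top view.

>>> {"name": "servo_tool", "arguments": {"commands": [{"tx": 0, "ty": 1.0, "tz": 0, "wx": 0, "wy": 0, "wz": 0, "hand": 1}, {"tx": 0, "ty": -2.2, "tz": 0, "wx": 0, "wy": 0, "wz": 0, "hand": 1}, {"tx": 0, "ty": 2.4, "tz": 0, "wx": 0, "wy": 0, "wz": 0, "hand": 1}, {"tx": 0, "ty": -2.4, "tz": 0, "wx": 0, "wy": 0, "wz": 0, "hand": 1}, {"tx": 0, "ty": 2.4, "tz": 0, "wx": 0, "wy": 0, "wz": 0, "hand": 1}, {"tx": 0, "ty": -2.4, "tz": 0, "wx": 0, "wy": 0, "wz": 0, "hand": 1}, {"tx": 0, "ty": 1.2, "tz": 0, "wx": 0, "wy": 0, "wz": 0, "hand": 1}, {"tx": 0, "ty": 0, "tz": 0, "wx": 0, "wy": 0, "wz": 0, "hand": 1}, {"tx": 0.3, "ty": -0.4, "tz": -0.2, "wx": 0, "wy": 0, "wz": 0, "hand": 1}, {"tx": 0.6, "ty": -0.8, "tz": -0.2, "wx": 0, "wy": 0, "wz": 0, "hand": 1}, {"tx": 0.6, "ty": -1.2, "tz": 0, "wx": 0, "wy": 0, "wz": 0, "hand": 1}, {"tx": 0.5, "ty": -1.6, "tz": 0, "wx": 0, "wy": 0, "wz": 0, "hand": 1}]}}

```text
time_s: 27.55
position: [0.5213, -0.0258, 0.1584]
orientation: [3.14, 0.002, -2.949]
force: [-3.9, 9.0, 1.0]
opening: 0.02
grip_force: 30.7
```

>>> {"name": "servo_tool", "arguments": {"commands": [{"tx": 0.5, "ty": -2.0, "tz": 0, "wx": 0, "wy": 0, "wz": 0.005, "hand": 1}, {"tx": 0.5, "ty": -2.0, "tz": 0, "wx": 0, "wy": 0, "wz": 0.005, "hand": 1}, {"tx": 0.5, "ty": -2.0, "tz": 0, "wx": 0, "wy": 0, "wz": 0.005, "hand": 1}, {"tx": 0.5, "ty": -2.0, "tz": 0, "wx": 0, "wy": 0, "wz": 0.01, "hand": 1}, {"tx": 0.5, "ty": -2.0, "tz": 0, "wx": 0, "wy": 0, "wz": 0.01, "hand": 1}, {"tx": 0.5, "ty": -2.0, "tz": 0, "wx": 0, "wy": 0, "wz": 0.01, "hand": 1}, {"tx": 0.5, "ty": -2.0, "tz": 0, "wx": 0, "wy": 0, "wz": 0.01, "hand": 1}, {"tx": 0.5, "ty": -2.0, "tz": 0, "wx": 0, "wy": 0, "wz": 0.01, "hand": 1}, {"tx": 0.4, "ty": -1.5, "tz": 0, "wx": 0, "wy": 0, "wz": 0, "hand": 1}, {"tx": 0.3, "ty": -1.0, "tz": 0, "wx": 0, "wy": 0, "wz": 0, "hand": 1}, {"tx": 0, "ty": -0.5, "tz": 0, "wx": 0, "wy": 0, "wz": 0, "hand": 1}, {"tx": 0, "ty": 0, "tz": 0, "wx": 0, "wy": 0, "wz": 0, "hand": 1}]}}

```text
time_s: 29.05
position: [0.5068, -0.2204, 0.1583]
orientation: [3.141, 0.003, -3.014]
force: [0.6, 0.8, -2.8]
opening: 0.0201
grip_force: 30.0
```

```bash
cat > fin.py <<'E'
from h import *
def fin(tag):
    for n in ('top','scene'):
        snap(n,tag+n); h=cv2.cvtColor(cv2.imread('pics/full_'+tag+n+'.png'),cv2.COLOR_BGR2HSV)
        m=cv2.inRange(h,(23,70,110),(36,255,255)); k,l,st,q=cv2.connectedComponentsWithStats(m)
        for i in range(1,k):
            w=p2w(n,*q[i],.025)
            if st[i,4]>10 and .3<w[0]<.8 and -.5<w[1]<.42: print(n,q[i].round(),st[i].tolist(),w.round(3))
    go([.4768,-.3518,.0435],[np.pi,0,3.229])
E
python3 -c "
from fin import *
fin('f1')"
```

```text
top [298. 124.] [296, 110, 4, 30, 31] [ 0.743 -0.059  0.025]
top [228. 124.] [228, 115, 3, 20, 22] [0.72  0.172 0.025]
top [267. 143.] [231, 119, 68, 49, 1930] [0.667 0.035 0.025]
top [345. 138.] [338, 132, 16, 13, 155] [ 0.712 -0.222  0.025]
top [301. 154.] [300, 142, 3, 24, 25] [ 0.641 -0.08   0.025]
top [346. 151.] [342, 147, 10, 10, 76] [ 0.666 -0.228  0.025]
top [138. 231.] [129, 217, 19, 29, 235] [0.328 0.415 0.025]
scene [278. 144.] [268, 141, 22, 8, 130] [0.34  0.4   0.025]
scene [259. 154.] [252, 150, 15, 8, 101] [0.323 0.293 0.025]
scene [379. 191.] [374, 188, 12, 5, 33] [0.795 0.356 0.025]
scene [172. 216.] [165, 210, 18, 11, 126] [ 0.336 -0.176  0.025]
scene [306. 215.] [302, 212, 8, 8, 36] [0.665 0.088 0.025]
scene [293. 219.] [289, 216, 9, 7, 43] [0.642 0.047 0.025]
scene [298. 228.] [294, 225, 9, 7, 47] [0.677 0.022 0.025]
scene [236. 234.] [232, 230, 9, 9, 61] [ 0.545 -0.114  0.025]
scene [252. 245.] [244, 238, 17, 14, 158] [ 0.611 -0.121  0.025]
pos [ 0.5067 -0.2199  0.1583] rpy [ 3.141e+00  3.000e-03 -3.014e+00] F [ 0.3  0.5 -2.6] M [0.01 0.33 0.01] op 0.0196 t 29.15
shift [  4.68 -12.71  11.46] turn [0.001 0.003 0.04 ]
```

```bash
python3 -c "
from h import *
h=cv2.cvtColor(cv2.imread('pics/full_top0.png'),cv2.COLOR_BGR2HSV) if 0 else cv2.cvtColor(cv2.imread('pics/full_f1top.png'),cv2.COLOR_BGR2HSV)
print('floor',h[150,245],h[130,280]); 
for lo in (95,110,125,140):
    m=cv2.inRange(h,(25,lo,150),(36,255,255)); k,l,st,q=cv2.connectedComponentsWithStats(m)
    print(lo,[(q[i].round().tolist(),int(st[i,4]),p2w('top',*q[i],.026).round(3).tolist()) for i in range(1,k) if st[i,4]>5 and 225<q[i][0]<400 and 105<q[i][1]<200])
hs=cv2.cvtColor(cv2.imread('pics/full_f1scene.png'),cv2.COLOR_BGR2HSV)
c=h[115:170:2,228:304:2]; 
for r in c: print(' '.join('%3d'%v for v in r[:,1]))
"
```

```text
floor [ 23  75 242] [ 22  81 227]
95 [([375.0, 105.0], 81, [0.838, -0.315, 0.026]), ([345.0, 138.0], 146, [0.712, -0.221, 0.026]), ([271.0, 141.0], 50, [0.675, 0.022, 0.026]), ([252.0, 142.0], 43, [0.663, 0.085, 0.026]), ([292.0, 146.0], 38, [0.663, -0.049, 0.026]), ([263.0, 150.0], 47, [0.639, 0.047, 0.026]), ([347.0, 151.0], 59, [0.667, -0.23, 0.026])]
110 [([375.0, 105.0], 81, [0.838, -0.315, 0.026]), ([345.0, 138.0], 145, [0.712, -0.221, 0.026]), ([272.0, 141.0], 37, [0.674, 0.021, 0.026]), ([253.0, 142.0], 36, [0.662, 0.084, 0.026]), ([292.0, 146.0], 34, [0.663, -0.049, 0.026]), ([263.0, 150.0], 34, [0.638, 0.047, 0.026]), ([347.0, 151.0], 59, [0.667, -0.23, 0.026])]
125 [([375.0, 105.0], 80, [0.838, -0.316, 0.026]), ([345.0, 138.0], 144, [0.712, -0.221, 0.026]), ([272.0, 141.0], 19, [0.673, 0.02, 0.026]), ([252.0, 143.0], 31, [0.662, 0.084, 0.026]), ([292.0, 146.0], 26, [0.662, -0.049, 0.026]), ([347.0, 151.0], 59, [0.667, -0.23, 0.026]), ([261.0, 153.0], 6, [0.629, 0.053, 0.026])]
140 [([375.0, 105.0], 80, [0.838, -0.316, 0.026]), ([345.0, 138.0], 143, [0.712, -0.221, 0.026]),
[... 3781 characters left out ...]
  86  77  77  79  80  79  78  77  79  77  74  69  70  70  69  69  68  69  70  67  93 118  80
 97  98  99  95  98  96  96  98  95  95  96  99  97  93  95 128  61  80  75  76  76  77  78  78  81  81  71  74  75  75  76  73  75  76  75  79 124  83
 97  98  98  98  97  96  95  96  99  96  94  98  93  94  96  92 105  71  85  82  80  81  80  83  80  81  70  73  72  75  77  80  80  81  86  83  97  84
 97  97  97  98  97  97  96  94  97  93 101  97  95  95  94  94  94  99 128  57  81  80  78  81  83  86 101 108 106 109 110 112 114 112 111 111 114 115
 95  98 100  99  96  95  99  99  96  99 100  99  95  96  98  96  95  94  97 101  70 109 111 111 113 115 114 113 117 116 112 112 115 115 111 108 110 121
```

All four stubs are in the box, at world (0.675,0.022), (0.663,0.085), (0.663,−0.049) and (0.639,0.047). The pillar and egg remain in the sieve, so I'll take it back to the mat.

>>> {"name": "servo_tool", "arguments": {"commands": [{"tx": 0.2, "ty": -0.5, "tz": 0, "wx": 0, "wy": 0, "wz": 0.005, "hand": 1}, {"tx": 0.4, "ty": -1.0, "tz": 0, "wx": 0, "wy": 0, "wz": 0.005, "hand": 1}, {"tx": 0.6, "ty": -1.6, "tz": 0, "wx": 0, "wy": 0, "wz": 0.005, "hand": 1}, {"tx": 0.7, "ty": -1.8, "tz": 0, "wx": 0, "wy": 0, "wz": 0.005, "hand": 1}, {"tx": 0.7, "ty": -1.9, "tz": 0, "wx": 0, "wy": 0, "wz": 0.005, "hand": 1}, {"tx": 0.7, "ty": -1.9, "tz": 0, "wx": 0, "wy": 0, "wz": 0.005, "hand": 1}, {"tx": 0.6, "ty": -1.7, "tz": 0.3, "wx": 0, "wy": 0, "wz": 0.005, "hand": 1}, {"tx": 0.4, "ty": -1.2, "tz": 0.8, "wx": 0, "wy": 0, "wz": 0.005, "hand": 1}, {"tx": 0.3, "ty": -0.8, "tz": 1.2, "wx": 0, "wy": 0, "wz": 0, "hand": 1}, {"tx": 0.1, "ty": -0.3, "tz": 1.5, "wx": 0, "wy": 0, "wz": 0, "hand": 1}, {"tx": 0, "ty": 0, "tz": 1.5, "wx": 0, "wy": 0, "wz": 0, "hand": 1}, {"tx": 0, "ty": 0, "tz": 1, "wx": 0, "wy": 0, "wz": 0, "hand": 1}]}}

```text
time_s: 30.65
position: [0.4732, -0.3508, 0.0938]
orientation: [3.14, 0.002, -3.054]
force: [-2.3, 0.2, 3.2]
opening: 0.0199
grip_force: 30.0
```

```bash
python3 -c "
from fin import *
snap('top','f2'); go([.4768,-.3518,.0435],[np.pi,0,3.229])"
```

```text
pos [ 0.4732 -0.3508  0.0932] rpy [ 3.140e+00  2.000e-03 -3.054e+00] F [ 1.2  0.6 -0.8] M [-0.05 -0.27 -0.02] op 0.0202 t 30.7
shift [-0.34 -0.14  4.97] turn [0.002 0.002 0.   ]
```

>>> {"name": "servo_tool", "arguments": {"commands": [{"tx": -0.3, "ty": -0.1, "tz": 0.8, "wx": 0, "wy": 0, "wz": 0, "hand": 1}, {"tx": 0, "ty": 0, "tz": 1.0, "wx": 0, "wy": 0, "wz": 0, "hand": 1}, {"tx": 0, "ty": 0, "tz": 1.0, "wx": 0, "wy": 0, "wz": 0, "hand": 1}, {"tx": 0, "ty": 0, "tz": 0.8, "wx": 0, "wy": 0, "wz": 0, "hand": 1}, {"tx": 0, "ty": 0, "tz": 0.6, "wx": 0, "wy": 0, "wz": 0, "hand": 1}, {"tx": 0, "ty": 0, "tz": 0.3, "wx": 0, "wy": 0, "wz": 0, "hand": 1}, {"tx": 0, "ty": 0, "tz": 0.2, "wx": 0, "wy": 0, "wz": 0, "hand": 1}, {"tx": 0, "ty": 0, "tz": 0, "wx": 0, "wy": 0, "wz": 0, "hand": 1}, {"tx": 0, "ty": 0, "tz": 0, "wx": 0, "wy": 0, "wz": 0, "hand": 1}]}}

```text
time_s: 31.82
position: [0.4769, -0.3523, 0.0483]
orientation: [3.141, 0.003, -3.054]
force: [-1.0, 0.2, 0.0]
opening: 0.0195
grip_force: 30.0
```

>>> {"name": "servo_tool", "arguments": {"commands": [{"tx": 0, "ty": 0, "tz": 0.2, "wx": 0, "wy": 0, "wz": 0, "hand": 1}, {"tx": 0, "ty": 0, "tz": 0.2, "wx": 0, "wy": 0, "wz": 0, "hand": 1}, {"tx": 0, "ty": 0, "tz": 0, "wx": 0, "wy": 0, "wz": 0, "hand": 1}]}}

```text
time_s: 32.2
position: [0.477, -0.3525, 0.0461]
orientation: [-3.141, 0.003, -3.054]
force: [-5.0, 2.5, 18.0]
opening: 0.0199
grip_force: 30.0
```

>>> {"name": "servo_tool", "arguments": {"commands": [{"tx": 0, "ty": 0, "tz": -0.1, "wx": 0, "wy": 0, "wz": 0, "hand": 1}, {"tx": 0, "ty": 0, "tz": 0, "wx": 0, "wy": 0, "wz": 0, "hand": -1}, {"tx": 0, "ty": 0, "tz": 0, "wx": 0, "wy": 0, "wz": 0, "hand": -1}, {"tx": 0, "ty": 0, "tz": 0, "wx": 0, "wy": 0, "wz": 0, "hand": -1}, {"tx": 0, "ty": 0, "tz": 0, "wx": 0, "wy": 0, "wz": 0, "hand": -1}, {"tx": 0, "ty": 0, "tz": 0, "wx": 0, "wy": 0, "wz": 0, "hand": -1}, {"tx": 0, "ty": 0, "tz": -1.5, "wx": 0, "wy": 0, "wz": 0, "hand": -1}, {"tx": 0, "ty": 0, "tz": -4, "wx": 0, "wy": 0, "wz": 0, "hand": -1}, {"tx": 0, "ty": 0, "tz": -5, "wx": 0, "wy": 0, "wz": 0, "hand": -1}, {"tx": 0, "ty": 0, "tz": -5, "wx": 0, "wy": 0, "wz": 0, "hand": -1}, {"tx": 2, "ty": 0, "tz": -3, "wx": 0, "wy": 0, "wz": 0, "hand": -1}, {"tx": 0, "ty": 0, "tz": 0, "wx": 0, "wy": 0, "wz": 0, "hand": -1}]}}

```text
time_s: 33.7
position: [0.4568, -0.3554, 0.2339]
orientation: [-3.137, 0.007, -3.055]
force: [0.6, -0.5, 0.5]
opening: 0.0879
grip_force: 0.0
```

```bash
python3 -c "
from fin import *
fin('f3')
a=cv2.imread('pics/full_top0.png').astype(int);b=cv2.imread('pics/full_f3top.png').astype(int)
A=cv2.imread('pics/full_scene0.png').astype(int);B=cv2.imread('pics/full_f3scene.png').astype(int)
d=lambda x,y,r:int((np.abs(x-y)[r[1]:r[3],r[0]:r[2]].sum(2)>90).sum())
print('cup',d(a,b,(315,224,346,254)),d(A,B,(160,203,192,240)),'block',d(a,b,(180,208,210,240)),d(A,B,(248,146,270,177)),'scraper',d(a,b,(160,130,182,192)))
m=(np.abs(A-B).sum(2)>90).astype(np.uint8); n,l,st,q=cv2.connectedComponentsWithStats(m)
print([st[i].tolist() for i in range(1,n) if st[i,4]>15])
# sieve rim, dark table vs wood: mean-edge overlay difference
print('sieve',d(a,b,(350,145,410,235)))
h=cv2.cvtColor(cv2.imread('pics/full_f3top.png'),cv2.COLOR_BGR2HSV)
# steel blade
m=((b.min(2)>110)&(b.max(2)-b.min(2)<40)).astype(np.uint8)[130:165,160:182];ys,xs=np.where(m);r=cv2.boxPoints(cv2.minAreaRect(np.c_[xs+160,ys+130].astype(np.float32)));print([p2w('top',*q,.002).round(3).tolist() for q in r])
"
```

```text
top [297. 119.] [296, 110, 3, 19, 19] [ 0.761 -0.056  0.025]
top [228. 124.] [228, 115, 2, 20, 21] [0.718 0.172 0.025]
top [274. 124.] [231, 119, 63, 10, 258] [0.734 0.02  0.025]
top [262. 149.] [231, 127, 68, 44, 2018] [0.643 0.049 0.025]
top [380. 158.] [372, 152, 17, 14, 163] [ 0.653 -0.339  0.025]
top [231. 163.] [231, 155, 2, 17, 19] [0.583 0.145 0.025]
top [360. 171.] [360, 166, 1, 11, 11] [ 0.602 -0.277  0.025]
top [384. 172.] [379, 167, 11, 10, 82] [ 0.608 -0.356  0.025]
top [194. 223.] [185, 214, 20, 20, 306] [0.372 0.238 0.025]
top [138. 231.] [129, 217, 19, 29, 234] [0.328 0.415 0.025]
scene [278. 144.] [268, 141, 22, 9, 132] [0.341 0.4   0.025]
scene [259. 154.] [252, 150, 15, 8, 99] [0.323 0.292 0.025]
scene [379. 191.] [374, 188, 12, 5, 32] [0.795 0.357 0.025]
scene [174. 214.] [165, 207, 20, 14, 205] [ 0.335 -0.165  0.025]
scene [306. 215.] [302, 212, 9, 8, 35] [0.665 0.088 0.025]
scene [293. 219.] [289, 216, 9, 7, 42] [0.642 0.047 0.025]
scene [298. 228.] [294, 225, 9, 7, 46] [0.677 0.021 0.025]
scene [191. 283.] [187, 279, 10, 10, 65] [ 0.573 -0.325  0.025]
scene [208. 296.] [199, 286, 21, 25, 231] [ 0.632 -0.327  0.025]
pos [ 0.4563 -0.3541  0.2305] rpy [-3.141  0.004 -3.055] F [0.1 0.1 1.1] M [0.05 0.   0.05] op 0.0878 t 33.8
shift [-1.99  0.05 18.7 ] turn [-0.     0.004 -0.   ]
cup 848 1 block 0 0 scraper 200
[[58, 0, 150, 116, 7779], [142, 0, 19, 72, 524], [257, 0, 44, 83, 1378], [134, 28, 3, 16, 22], [165, 29, 6, 7, 21], [166, 39, 5, 7, 16], [94, 95, 78, 119, 2405], [126, 107, 9, 8, 20], [252, 150, 121, 97, 3124], [326, 173, 21, 12, 78], [89, 180, 41, 21, 349], [136, 253, 6, 11, 21], [145, 253, 44, 49, 250], [194, 259, 12, 8, 24], [168, 266, 70, 69, 1162], [213, 269, 13, 7, 27], [208, 282, 10, 7, 22], [157, 288, 6, 7, 17]]
sieve 2813
[[0.657, 0.387, 0.002], [0.66, 0.356, 0.002], [0.594, 0.346, 0.002], [0.59, 0.376, 0.002]]
```

```bash
python3 -c "
from fin import *
A=cv2.imread('pics/full_scene0.png');B=cv2.imread('pics/full_f3scene.png')
import numpy as np
for name,(u,v) in dict(rimL=(222,433),rimB=(283,382),rimR=(356,432),rimF=(305,478),wallbot=(304,497),handle=(210,386),mat=(295,514),matL=(208,455)).items():
    u,v=int(u/1.5),int(v/1.5);t=A[v-8:v+9,u-8:u+9];s=B[v-20:v+21,u-20:u+21]
    r=cv2.matchTemplate(s,t,cv2.TM_CCOEFF_NORMED);_,m,_,p=cv2.minMaxLoc(r);
    d=np.array(p)-12; w=p2w('scene',u+d[0],v+d[1],.05)-p2w('scene',u,v,.05);print(name,d,round(m,2),(w*1000).round(1))
"
```

```text
rimL [-2 -1] 0.91 [-6.2 -1.   0. ]
rimB [-2 -1] 0.97 [-6.9 -0.8  0. ]
rimR [-2 -1] 0.85 [-5.8 -0.7  0. ]
rimF [-3 -1] 0.89 [-7.2 -2.3  0. ]
wallbot [0 0] 0.85 [0. 0. 0.]
handle [-2 -1] 0.99 [-7. -1.  0.]
mat [0 0] 0.99 [0. 0. 0.]
matL [0 0] 0.99 [0. 0. 0.]
```

The sieve sits level on the mat, shifted about 6 mm and still fully on it. Both bystander candles are unmoved, the scraper is flat, and four stubs are in the box. I'll hand it in.

```bash
python3 -c "
from rig import env
print(env.job_done())"
```

```text
the job is handed in; nothing more can be done
None
```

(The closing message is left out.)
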